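Press a wooden plug home with bench-mounted locking pliers

TASK

Slide the board along the fence under the jaw of the bench-mounted locking pliers until its end gently meets the stop. Press the plier handle down until it snaps over centre and stays locked by itself, so that the jaw (not the fingers) drives the proud plug flush into the board; do not force the handle. Take the hand away, then free the board by pressing the release lever, letting the handle and jaw spring fully open, with the board left where it is and the other things undisturbed.

Things in the scene. Friction and masses are not known exactly. Their poses are not given: they have to be found in the camera images.
- clamp: Dark steel frame of the locking pliers, fixed to the bench. Origin on the bench under the handle pivot; +x points from the pivot to the jaw, -x along the handle, +y along the fence to the stop, z up. Frame x -34 to 66 mm, 34 mm wide (base flange 64), 106 mm high at the pivot.
- fence_face (a point): Top edge of the low wooden fence on the board's side, at y = 0 of the clamp. The fence is a strip 12 mm high, x 70 to 82 mm and y -175 to 105 mm in the clamp's frame.
- jaw_pad (a point): Centre of the underside of the jaw's sprung rubber pad (26 mm in x, 52 mm in y). The jaw swings in the clamp's plane y = 0; open, the pad is about 56 mm above the bench; closed it bears on the board at the clamp's x = 113 mm, pressing with about 100 N.
- handle_hinge (a point): The handle's pivot: 92 mm above the bench at the clamp's x = y = 0; the axis is the clamp's y.
- rest_post (a point): About the top of the round steel rest post that stands under the handle, 49 mm from the pivot. The post's true height is a hand setting that is not measured: up to 1 mm higher or lower, which is up to 2.5 mm either way at the bar.
- handle (a joint): Handle angle, rad: 0 = open (sloping up at 0.95 from level), 0.95 = level, dead centre; locked = resting on the post just past that, at 1.00 to 1.06. Closing takes up to about 15 N down on the bar; the force falls away past dead centre and rises steeply once the handle is on the post. Above 30 N the linkage is damaged. A light spring reopens it fully once freed.
- handle_bar (a point): Centre of the round rubber cross bar at the end of the handle (18 mm thick, 48 mm long along the clamp's y), 110 mm from the handle pivot, to be pressed from above.
- release (a joint): Release lever angle, rad: 0 = standing up off the handle (sprung), 0.6 = flat on the handle. With the handle locked its toe meets the post at about 0.09; pressed on, with 5 to 12 N at the tab, it levers the handle up past dead centre (handle below 0.95) at 0.3 to 0.6. As the finger goes up again the handle follows it and springs open.
- release_tip (a point): Top of the flat tab (12 x 22 mm) at the end of the short steel lever standing on the upper side of the handle. The lever's pin is on the handle 35 mm from the handle pivot; the tab is 50 mm from that pin. Locked, the tab stands 38 mm nearer the jaw than the bar; pressed straight down it is flat after about 28 mm.
- board: Light wooden board 60 (x) x 200 (y) x 40 mm (z), about 0.3 kg, flat on the bench; origin at the centre of its underside, y along its length. It starts 15 to 25 mm off its line along the fence, slightly turned, 45 to 95 mm short of the jaw. Home, its centre is at x = 113 mm of the clamp's frame, parallel to the clamp's y.
- plug: Dark wooden plug, 16 mm diameter, in the middle of the board's top; origin at the centre of its top, z up. It stands 4 to 6.5 mm proud and takes about 20 N to drive in, which is the jaw's work: it is not to be pushed with the fingers. Flush = its top about 40.4 mm above the board's underside.
- stop: Fixed wooden bracket at the fence's +y end; its origin and axes are those of the clamp. It carries the stop block, 72 (x) x 22 x 35 mm high with a screw head, whose face across the board's path was set by hand at y = 88 to 112 mm of the clamp's frame and is not measured: find it by feel. A shove of over 25 N is too rough.
- glue: Bystander, to be left alone (mm): white glue bottle, 56 mm across, 160 tall; origin at its underside's centre.
- chisel: Bystander, to be left alone (mm): wood-handled chisel lying flat, 200 long; origin at its underside's centre.
- mallet: Bystander, to be left alone (mm): wooden mallet lying flat, 260 long; origin at its underside's centre.
- offcut: Bystander, to be left alone (mm): light wood offcut, 90 x 50 x 22; origin at its underside's centre.
- jar: Bystander, to be left alone (mm): glass screw jar, 64 across, 85 tall; origin at its underside's centre.
- tape: Bystander, to be left alone (mm): yellow tape measure, 70 x 34 x 66 tall; origin at its underside's centre.
- plane: Bystander, to be left alone (mm): iron bench plane, 240 long, 62 wide; origin at its underside's centre.
Things that resemble listed ones, but are neither listed nor needed, are in the scene too. What is meant by the stop is not pink or red, and is the larger of those in its own colour.

How it is judged (in metres and radians):
On the way, in this order (a step that is already met when the one before it is completed fails the run):
1. the board lies along the fence under the open jaw and its end bears on the stop (x of plug in the frame of clamp between 0.105 and 0.121 m and y of plug in the frame of clamp between -0.016 and 0.016 m and angle between the y axis of board and the y axis of clamp, either way round below 0.05 rad and contact force between board and stop above 0.8 N and value of joint handle below 0.3 rad), for 0.1 s.
2. the handle is locked over centre on its own, fingers off, with the plug driven flush (x of plug in the frame of clamp between 0.105 and 0.121 m and y of plug in the frame of clamp between -0.016 and 0.016 m and angle between the y axis of board and the y axis of clamp, either way round below 0.05 rad and z of plug in the frame of board below 0.0415 m and value of joint handle above 0.97 rad and contact force between the fingers and clamp below 0.3 N), for 0.3 s.
3. the release lever is pressed while the handle is still down (value of joint release above 0.12 rad and value of joint handle above 0.9 rad and contact force between the fingers and clamp above 0.5 N), for 0.04 s.
At the end, for the whole second after the job is handed in: The pliers are fully open again (handle within 0.15 rad of open, release lever up), the board lies still on the bench along the fence (within 0.05 rad) with the plug under the jaw's line (within 8 mm in the clamp's x of 113 mm, 16 mm in y of 0), and the plug is flush (at most 1.5 mm proud) (x of plug in the frame of clamp between 0.105 and 0.121 m and y of plug in the frame of clamp between -0.016 and 0.016 m and angle between the y axis of board and the y axis of clamp, either way round below 0.05 rad and z of plug in the frame of board below 0.0415 m and value of joint handle below 0.15 rad and value of joint release below 0.08 rad and height (world z) of board below 0.004 m and linear speed of board below 0.01 m/s); the robot touches nothing.
It fails at once if the pliers are forced: more than 30 N between fingers and pliers (contact force between the fingers and clamp above 30 N).
It fails at once if the board is shoved into the stop with more than 25 N (contact force between board and stop above 25 N).
It fails at once if the plug is pushed with the fingers (contact force between the fingers and plug above 5 N).
It fails at once if a bystander is disturbed (moved over 20 mm) (distance of any of glue, chisel, mallet, offcut, jar, tape, plane from where it was at the start of the episode above 0.02 m).
It also fails if it takes over 72 s, if anything falls off the work surface, if the arm or the gripper's body presses on something with over 40 N, if the wrist force passes 120 N, or if a joint passes its speed limit or range.

ROBOT

A 6-joint arm with a two-finger parallel gripper is mounted at the origin on the work surface. World frame = base frame: x ahead of the robot, y to its left, z up, the work surface at z = 0. Lengths are in mm, angles in rad, forces in N, time in s.
With the tool pointing down it reaches from about 250 to 725 mm from the base axis. Payload 9.7 kg.
Tool frame: the origin (TCP) lies on the centre line of the jaws, within the pads' length; the fingertips stand 25 mm ahead of it and the grasp point (between the pads) lies 6 mm ahead of it; z points along the fingers, y is the line along which they close (so a half turn about z gives the same grasp; the last joint's range is limited). The gripper opens to 85 mm and grips with 20 to 120 N. Pads are 22 mm wide; open, the fingers measure 114 mm over their backs; the gripper's body (76 mm by 85 mm) begins 54 mm behind the grasp point. The pads swing forward as they close: fully open they stand 13 mm farther back than shut.
Start: joints at [-1.232, 0.087, 0.176, 1.66, 0, 1.571], TCP at [182.793, -518.733, 221.984] pointing down, gripper open.
Joint ranges: [-3.13, 3.13], [-0.85, 1.81], [-1.15, 1.24], [-2.2, 2.28], [-1.44, 1.52], [-3.14, 3.14]. Speed limits (rad/s): [2.22, 2.22, 2.57, 3.14, 3.14, 3.14].

INTERFACE

Orientations are given as a unit quaternion [w, x, y, z].
In Python, from plant import env gives the robot as it stands.
- The arm moves only by the shell command python3 -m crank 'ROWS'. ROWS is JSON, a list of rows, each an object of numbers: "dx", "dy", "dz": the shift along the tool's x, y, z in units of 0.3 m (1.0 is 0.3 m); "ax", "ay", "az": the turn, a rotation vector about the tool's x, y, z in units of 90 degrees (1.0 is 90 degrees); "grip": the finger opening in mm, from 0 to 85.4. In form: [{"dx": .., "dy": .., "dz": .., "ax": .., "ay": .., "az": .., "grip": ..}, ...]. A call has exactly 5 rows; each row is the pose to reach, as a shift and turn from the pose commanded when the call began, along the tool's axes at that moment; what a row does not reach only later rows make up. A row lasts 1/12 s, in which the tool goes at most 41.7 mm and 7.16 degrees, less where a joint would pass 70% of its speed; a pose out of reach is approached as far as the arm can. A call with a number of a shift or a turn outside -1 to 1 is refused whole. A call with a gripper value outside its range is refused whole. The fingers move at their own pace and stop on an object; the grip force is fixed at half the most. Time passes only in rows, so rows that repeat a pose let the fingers close, or fill a call up. It gives the time, the measured TCP pose, the force, the opening and the grip force at its end, in the units of the state.
- env.get_obs(): the state, without advancing time (a new reading comes with each control period).
- env.grab_frame(name): name is "scene" or "top" or "wrist"; returns (picture, depth): 400x640x3 uint8, red, green, blue; 400x640 float32, mm along the optical axis (not along the pixel's ray), 0 where there is no reading.
- env.get_calibration(name): a dict with "mtx" (3x3 intrinsics, pixels), "k1" (the pictures are not rectified: a ray, as slopes to the right and down, at radius r is drawn at 1 + k1 r^2 times it, then the intrinsics apply), "camera_from_world" (4x4, takes a point from world to camera coordinates). Camera axes: x right, y up, looking along -z (the intrinsics and any distortion apply to the point x, -y, -z); pixel columns grow to the right and rows downward; lengths in mm; the calibration is good to about 2 mm. A picture is of the moment at which its call begins: read the wrist's pose just before it. get_calibration takes no time and is no camera call; for the wrist camera it gives the pose at the moment of the call.
- env.hand_in(): hands the job in; it is judged then, once.
Trained networks look in the newest picture that a camera, given by its name, has taken for a name from the list of things; names that differ only in an ending like _2 or _b are one class to them, and where a whole thing is asked for, a point or a joint stands for the part that bears it (a point fixed in the world has none). Each returns a list of dicts, best first, with "conf" (0 to 1); they miss things now and then, are a little off and sometimes report something else, mostly with a low value. They report only what shows in the picture. A call takes as long as a camera call. They do not tell look-alikes from the thing itself.
- env.boxes_of(camera, query): "rect" ([left, top, right, bottom] in pixels, round what is visible of it).
The state is a dict: "time": time; "joint_positions": joint angles; "joint_vel": joint speeds; "effort": joint torques, N m; "eef_pos": TCP position; "tcp_rot": TCP orientation; "wrist_force": force on the tool from outside, world axes, zero at the start; "torque": the same for the moment, N m; "opening": finger opening in mm; "finger_force": force on a finger pad.
Only numpy, scipy, OpenCV 4.12 (cv2) and the standard library are available. Lean on these libraries where they do the work, as an engineer would, in place of code of your own. Each camera call takes 0.05 s, during which the arm holds its last target. There are 200 camera calls.

## Working session

There is one attempt and no reset: what is moved stays moved. The work goes in short steps, Python scripts to look and compute and a shell command to move; the robot and the scene stay as the last step left them, time stands still between calls to the robot, and variables do not carry over. Pictures are saved under pics/ and viewed, at most 10 in all, crops included, and the job is handed in when it is done.

```bash
ls; mkdir -p pics; python3 - <<'E'
from plant import env
import cv2,numpy as np
o=env.get_obs();print({k:np.round(v,3).tolist() for k,v in o.items()})
for n in("top","scene"):
    p,d=env.grab_frame(n);cv2.imwrite(f"pics/{n}0.png",p[...,::-1]);np.save(f"{n}0.npy",d)
    c=env.get_calibration(n);print(n,c)
    for q in("clamp","handle_bar","release_tip","board","plug","stop","jaw_pad","fence_face"):
        print(q,[(np.round(b["rect"]).astype(int).tolist(),round(float(b["conf"]),2)) for b in env.boxes_of(n,q)][:4])
E
```

```text
pics
{'time': 0.0, 'joint_positions': [-1.232, 0.087, 0.175, 1.66, -0.0, 1.571], 'joint_vel': [-0.0, 0.001, -0.0, 0.0, 0.0, 0.001], 'effort': [0.001, -52.04, 46.479, 0.017, 0.0, 0.0], 'eef_pos': [182.711, -518.522, 221.278], 'tcp_rot': [-0.001, 0.986, 0.169, -0.0], 'wrist_force': [-0.052, 0.82, 0.132], 'torque': [-0.004, 0.004, -0.023], 'finger_force': 0.0, 'opening': 85.635}
top {'mtx': array([[510.21792533,   0.        , 307.86204862],
       [  0.        , 510.21792533, 194.19793557],
       [  0.        ,   0.        ,   1.        ]]), 'k1': 0.04508584177061207, 'camera_from_world': array([[-1.72983785e-02, -9.99832226e-01, -6.02372643e-03,
        -1.86589177e+00],
       [ 9.85995679e-01, -1.80578317e-02,  1.65790337e-01,
        -4.88091300e+02],
       [-1.65871297e-01, -3.07146424e-03,  9.86142626e-01,
        -1.36312399e+03],
       [ 0.00000000e+00,  0.00000000e+00,  0.00000000e+00,
         1.00000000e+00]])}
clamp [([239, 132, 334, 198], 0.85), ([408, 149, 441, 170], 0.71), ([268, 131, 285, 139], 0.7), ([328, 207, 360, 242], 0.32)]
handle_bar [([263, 169, 278, 195], 0.7
[... 508 characters left out ...]
520e-01,  8.03687081e-01,  1.36526948e-02,
         2.61116144e+02],
       [-4.20353472e-01, -3.25536630e-01,  8.46952691e-01,
         8.69754789e+01],
       [ 6.85129388e-01,  4.98109404e-01,  5.31492938e-01,
        -1.45024571e+03],
       [ 0.00000000e+00,  0.00000000e+00,  0.00000000e+00,
         1.00000000e+00]])}
clamp [([283, 191, 352, 289], 0.83)]
handle_bar []
release_tip [([276, 189, 353, 295], 0.55), ([325, 204, 338, 221], 0.43)]
board [([241, 240, 307, 296], 0.6)]
plug []
stop [([291, 227, 311, 243], 0.79), ([337, 207, 359, 227], 0.71), ([329, 281, 364, 310], 0.69), ([350, 261, 372, 280], 0.68)]
jaw_pad [([289, 258, 311, 272], 0.66)]
fence_face [([270, 187, 356, 294], 0.59)]
```

```bash
cat > h.py <<'E'
import numpy as np,cv2
def pts(cal,d):
    "world xyz (mm) for every pixel"
    K=cal["mtx"];h,w=d.shape
    u,v=np.meshgrid(np.arange(w),np.arange(h))
    dist=np.array([(u-K[0,2])/K[0,0],(v-K[1,2])/K[1,1]]);s=dist.copy()
    for _ in range(6): s=dist/(1+cal["k1"]*(s**2).sum(0))
    c=np.stack([s[0]*d,-s[1]*d,-d,np.ones_like(d)],-1)
    return (c@np.linalg.inv(cal["camera_from_world"]).T)[...,:3]
def crop(img,l,t,r,b,f,name):
    cv2.imwrite(name,cv2.resize(np.ascontiguousarray(img[t:b,l:r]),None,fx=f,fy=f,interpolation=cv2.INTER_CUBIC))
E
python3 - <<'E'
import cv2
from h import *
crop(cv2.imread("pics/top0.png"),190,90,450,280,3,"pics/topc.png")
E
```

```text
(no output)
```

View pics/topc.png

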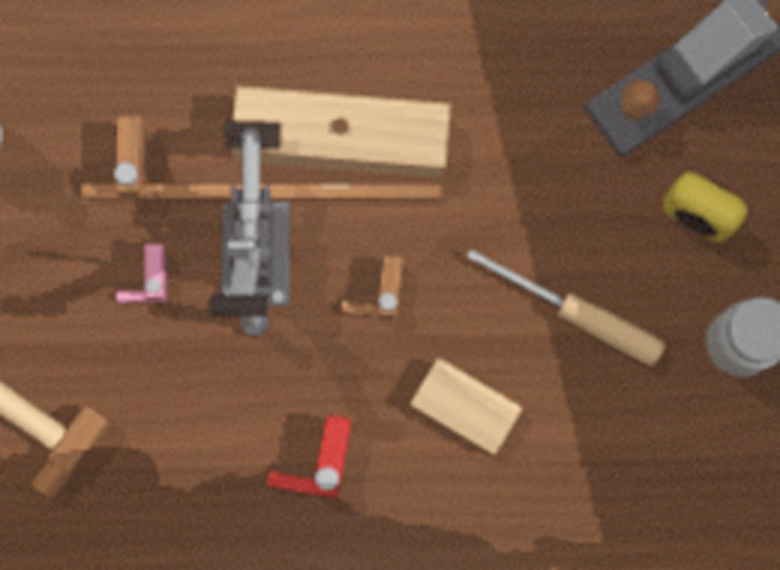

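View pics/scene0.png

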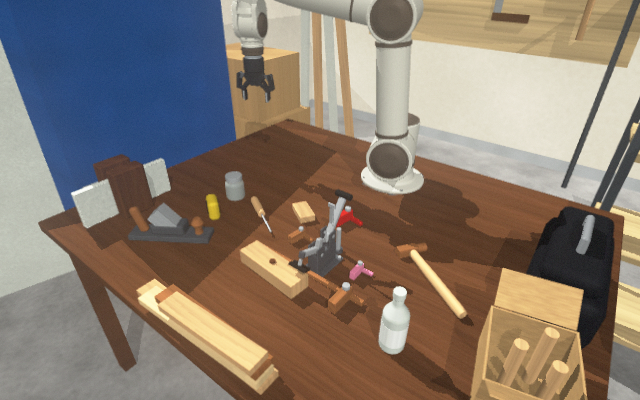

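The top crop shows the pliers at full-image px (272,165) with the handle toward the robot, and the board with its plug at (303,132). The fence runs along row 153 from column 217 to 337.
Possible stops are brown with a screw at (232,137) on the fence end, a smaller brown one at (318,185), pink at (241,180) and red at (300,243). I choose (232,137), the larger brown one on the fence.

```bash
python3 - <<'E'
from plant import env
from h import *
d=np.load("top0.npy");img=cv2.imread("pics/top0.png");P=pts(env.get_calibration("top"),d)
z=P[...,2];print("table z",np.median(z[300:350,250:400]))
roi=np.zeros_like(z,bool);roi[115:150,266:345]=1
m=(roi&(z>33)&(z<48)).astype(np.uint8);m=cv2.morphologyEx(m,cv2.MORPH_OPEN,np.ones((3,3)))
q=P[m>0];print("board z",np.median(q[:,2]),cv2.minAreaRect(q[:,:2].astype(np.float32)))
g=cv2.cvtColor(img,cv2.COLOR_BGR2GRAY)
pm=np.zeros_like(g);pm[126:138,297:309]=(g[126:138,297:309]<0.7*np.median(g[126:138,310:330]))
pm=pm.astype(bool);print("plug px",np.argwhere(pm).mean(0),P[pm].mean(0),pm.sum())
# fence
roi[:]=0;roi[149:160,212:342]=1
f=roi&(z>7)&(z<17);f[:,260:290]=0;q=P[f]
print("fence n",len(q),"z",np.median(q[:,2]),cv2.minAreaRect(q[:,:2].astype(np.float32)))
for lo,hi in((215,240),(240,258),(290,310),(310,338)):
    s=P[:,lo:hi][f[:,lo:hi]];print(lo,s.mean(0).round(1),s[:,0].min().round(1),s[:,0].max().round(1),s[:,1].min().round(1),s[:,1].max().round(1))
# stop block
roi[:]=0;roi[122:158,212:245]=1
s=P[roi&(z>28)&(z<38)];print("stop",len(s),s.min(0),s.max(0),cv2.minAreaRect(s[:,:2].astype(np.float32)))
# bar
roi[:]=0;roi[185:200,255:285]=1
s=P[roi&(z>140)];print("bar",len(s),s.mean(0),s.min(0),s.max(0))
for n,l in(("pad",(262,127,286,140)),("jawarm",(268,135,278,155)),("hand",(262,165,278,192))):
    a=P[l[1]:l[3],l[0]:l[2]];print(n);print(a[::3,::3].round(0).astype(int).tolist() if n!="jawarm" else '')
E
```

```text
table z 4.357995338459546
board z 39.47822436257616 ((665.1943969726562, 1.16766357421875), (199.81124877929688, 62.24866485595703), 83.94003295898438)
plug px [131.71428571 302.76190476] [6.64587578e+02 6.28982761e-01 4.58523884e+01] 21
fence n 335 z 10.869616401019812 ((615.0206298828125, 78.36505889892578), (336.52630615234375, 20.75615882873535), 88.60787963867188)
215 [614.2 217.6  11.2] 607.7 628.1 183.1 246.8
240 [613.5 157.   11.5] 607.1 619.1 131.9 181.1
290 [610.1  11.7  10.8] 603.1 619.4 -15.8 38.6
310 [608.5 -55.2  11. ] 601.3 615.5 -89.7 -18.5
stop 146 [608.56853631 188.68972025  28.10288043] [681.30965474 211.89114509  37.87462478] ((644.6594848632812, 200.10536193847656), (23.02781105041504, 72.15054321289062), 86.86962127685547)
bar 175 [471.84081633  84.30236991 197.02830262] [255.12049214 -14.86623584 144.56780093] [ 495.75089905  109.23801583 1425.14424838]
pad
[[[696, 119, -5], [696, 111, -4], [683, 99, 36], [683, 90, 37], [683, 82, 37], [680, 73, 44], [683, 65, 35], [682, 56, 38]], [[686, 119, 0], [686, 110, -2], [672, 98, 44], [674, 90, 36], [673, 81, 41], [674,
[... 582 characters left out ...]
53, 79, 86], [550, 70, 102]], [[564, 119, 0], [525, 95, 179], [525, 87, 180], [525, 80, 177], [544, 79, 91], [541, 70, 104]], [[554, 119, 6], [554, 110, 7], [522, 89, 156], [522, 82, 156], [533, 78, 103], [532, 70, 109]], [[546, 119, 3], [545, 110, 6], [523, 93, 116], [522, 84, 121], [523, 77, 116], [525, 70, 105]], [[538, 119, 0], [537, 110, 4], [511, 91, 133], [511, 84, 134], [511, 76, 132], [525, 73, 65]], [[529, 119, 1], [528, 110, 7], [500, 90, 151], [501, 82, 148], [502, 76, 139], [520, 74, 45]], [[520, 119, 3], [520, 111, 4], [491, 89, 158], [490, 82, 161], [493, 75, 145], [520, 77, 1]], [[478, 102, 188], [479, 95, 184], [478, 87, 186], [477, 79, 193], [478, 72, 185], [477, 65, 190]]]
```

```bash
cat >> h.py <<'E'
from scipy.spatial.transform import Rotation as R
CL=np.array([536.,84.]);YAW=-0.022          # clamp origin, heading
def w(cx,cy): 
    c,s=np.cos(YAW),np.sin(YAW);return CL+[c*cx-s*cy,s*cx+c*cy]
def Rdown(yaw,tilt=0): # tool x heading (world), z down
    return R.from_euler('z',yaw)*R.from_euler('x',np.pi)
def plan(o,xyz,Rt):
    q=o["tcp_rot"];R0=R.from_quat([q[1],q[2],q[3],q[0]])
    d=R0.inv().apply(np.array(xyz)-o["eef_pos"])/300;a=(R0.inv()*Rt).as_rotvec()/(np.pi/2)
    print("pos",np.round(o["eef_pos"],1),"d",d.round(4),"a",a.round(4),"rows>=",np.ceil(max(np.linalg.norm(d)*300/41.7,np.linalg.norm(a)*90/7.16)))
E
python3 - <<'E'
from plant import env
from h import *
plan(env.get_obs(),[655,-85,170],Rdown(np.pi/2-0.08))
E
```

```text
pos [ 182.8 -518.7  222. ] d [ 1.965  -0.8404  0.1733] a [ 0.     -0.     -0.7334] rows>= 16.0
```

```bash
python3 -m crank '[{"dx":0.12,"dy":-0.05,"dz":0,"ax":0,"ay":0,"az":-0.073,"grip":85},{"dx":0.24,"dy":-0.1,"dz":0,"ax":0,"ay":0,"az":-0.146,"grip":85},{"dx":0.36,"dy":-0.15,"dz":0,"ax":0,"ay":0,"az":-0.22,"grip":85},{"dx":0.48,"dy":-0.2,"dz":0,"ax":0,"ay":0,"az":-0.293,"grip":85},{"dx":0.6,"dy":-0.25,"dz":0,"ax":0,"ay":0,"az":-0.366,"grip":85}]'
python3 - <<'E'
from plant import env
from h import *
plan(env.get_obs(),[655,-85,170],Rdown(np.pi/2-0.08))
E
```

```text
time: 1.32
eef_pos: [328.6, -386.8, 222.1]
tcp_rot: [0.0, 0.896, 0.443, 0.0]
wrist_force: [-0.2, -0.4, -0.4]
opening: 85.2
finger_force: 0.0
pos [ 328.6 -386.8  222.1] d [1.4599 0.2544 0.1738] a [ 2.000e-04  1.000e-04 -3.641e-01] rows>= 11.0
```

```bash
python3 -m crank '[{"dx":0.13,"dy":0.022,"dz":0,"ax":0,"ay":0,"az":-0.073,"grip":85},{"dx":0.26,"dy":0.045,"dz":0,"ax":0,"ay":0,"az":-0.146,"grip":85},{"dx":0.39,"dy":0.068,"dz":0,"ax":0,"ay":0,"az":-0.22,"grip":85},{"dx":0.52,"dy":0.09,"dz":0,"ax":0,"ay":0,"az":-0.293,"grip":85},{"dx":0.65,"dy":0.112,"dz":0,"ax":0,"ay":0,"az":-0.364,"grip":85}]'
python3 - <<'E'
from plant import env
from h import *
plan(env.get_obs(),[655,-85,170],Rdown(np.pi/2-0.08))
E
```

```text
time: 1.73
eef_pos: [474.5, -252.7, 222.2]
tcp_rot: [0.0, 0.735, 0.678, 0.0]
wrist_force: [1.3, -0.7, -0.5]
opening: 84.9
finger_force: 0.0
pos [ 474.5 -252.7  222.2] d [0.6049 0.5552 0.1741] a [0.0003 0.0002 0.0003] rows>= 7.0
```

```bash
python3 -m crank '[{"dx":0.09,"dy":0.083,"dz":0,"ax":0,"ay":0,"az":0,"grip":85},{"dx":0.18,"dy":0.167,"dz":0,"ax":0,"ay":0,"az":0,"grip":85},{"dx":0.27,"dy":0.25,"dz":0,"ax":0,"ay":0,"az":0,"grip":85},{"dx":0.36,"dy":0.333,"dz":0,"ax":0,"ay":0,"az":0,"grip":85},{"dx":0.45,"dy":0.417,"dz":0,"ax":0,"ay":0,"az":0,"grip":85}]'
python3 -m crank '[{"dx":0.05,"dy":0.04,"dz":0.02,"ax":0,"ay":0,"az":0,"grip":85},{"dx":0.1,"dy":0.09,"dz":0.05,"ax":0,"ay":0,"az":0,"grip":85},{"dx":0.155,"dy":0.138,"dz":0.08,"ax":0,"ay":0,"az":0,"grip":85},{"dx":0.155,"dy":0.138,"dz":0.1,"ax":0,"ay":0,"az":0,"grip":85},{"dx":0.155,"dy":0.138,"dz":0.1,"ax":0,"ay":0,"az":0,"grip":85}]'
python3 - <<'E'
from plant import env
from h import *
plan(env.get_obs(),[655,-85,32],Rdown(np.pi/2-0.08))
c=env.get_calibration("wrist");p,d=env.grab_frame("wrist");np.save("w1.npy",d);np.save("w1c.npy",c,allow_pickle=True)
cv2.imwrite("pics/w1.png",p[...,::-1])
P=pts(c,d);z=P[...,2];print("ztable",np.percentile(z[d>0],[5,50,95]))
m=((z>34)&(z<46)&(P[...,0]>615)&(P[...,1]<110)&(P[...,1]>-130)&(P[...,0]<710)).astype(np.uint8)
m=cv2.morphologyEx(m,cv2.MORPH_OPEN,np.ones((5,5)))
cs=max(cv2.findContours(m,0,1)[0],key=cv2.contourArea);k=np.zeros_like(m);cv2.drawContours(k,[cs],-1,1,-1)
q=P[(k>0)&(m>0)];print(len(q),np.median(q[:,2]),cv2.minAreaRect(q[:,:2].astype(np.float32)),q.min(0),q.max(0))
for y0 in range(-100,60,20):
    s=q[abs(q[:,1]-y0)<3];
    if len(s):print(y0,np.percentile(s[:,0],[0.5,99.5]).round(1))
E
```

```text
time: 2.15
eef_pos: [610.6, -128.9, 222.1]
tcp_rot: [0.0, 0.737, 0.676, 0.0]
wrist_force: [0.3, -0.6, 0.8]
opening: 85.2
finger_force: 0.0
time: 2.57
eef_pos: [654.6, -86.8, 189.7]
tcp_rot: [-0.001, 0.736, 0.677, -0.001]
wrist_force: [-0.1, 0.1, -1.3]
opening: 85.2
finger_force: 0.0
pos [654.6 -86.8 189.7] d [0.0061 0.0027 0.5256] a [-0.002  -0.0001 -0.0024] rows>= 4.0
ztable [-747.77163888    1.22695115  292.48602533]
10756 40.3609180259036 ((665.1708984375, -5.280548095703125), (187.7482147216797, 60.05875015258789), 83.9725112915039) [ 625.58560522 -100.53545047   37.57168075] [704.10897818  87.83320926  45.96809084]
-100 [643.1 684.4]
-80 [627.1 686.5]
-60 [629.2 688.8]
-40 [631.3 690.9]
-20 [633.6 693.2]
0 [635.6 695.3]
20 [637.8 697.4]
40 [639.9 698.7]
```

View pics/w1.png

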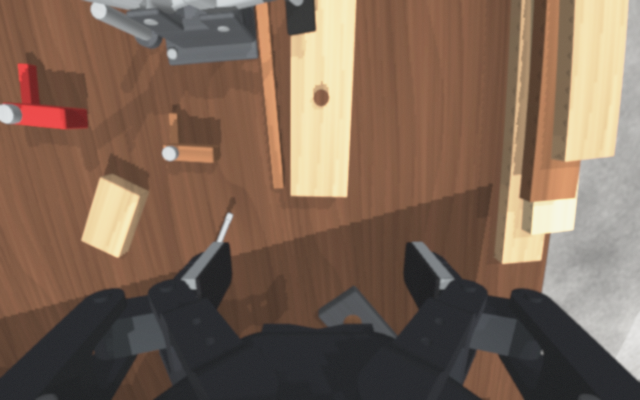

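The wrist picture shows the board's near end at (320,196), its plug at (321,97) and the free end of the fence at (278,187). The smaller brown look-alike is at (190,153), so the listed stop is the one on the fence.

```bash
python3 - <<'E'
from plant import env
from h import *
d=np.load("w1.npy");c=np.load("w1c.npy",allow_pickle=True).item();P=pts(c,d);z=P[...,2]
m=np.zeros_like(z,bool);m[20:192,250:290]=1
m&=(z>9)&(z<16);q=P[m];q=q[(q[:,0]>590)&(q[:,0]<630)]
print(len(q),np.median(q[:,2]),q[:,1].min(),q[:,1].max(),cv2.minAreaRect(q[:,:2].astype(np.float32)))
print("line",cv2.fitLine(q[:,:2].astype(np.float32),cv2.DIST_HUBER,0,.01,.01).ravel())
for y0 in range(-80,60,20):
    s=q[abs(q[:,1]-y0)<4]
    if len(s):print(y0,np.percentile(s[:,0],[2,98]).round(1))
plan(env.get_obs(),[656.8,-82,42],Rdown(np.pi/2-0.106))
E
```

```text
1927 12.256237145380396 -92.00188683028782 85.66597990927507 ((605.8861083984375, -3.152801513671875), (177.3778076171875, 22.139320373535156), 88.3963851928711)
line [2.0177381e-02 9.9979639e-01 6.1082037e+02 1.6581275e+00]
-80 [603.3 614.6]
-60 [603.7 615.3]
-40 [604.  615.6]
-20 [604.5 616.1]
0 [604.7 616.5]
20 [605.1 616.8]
40 [605.5 617.2]
pos [654.3 -87.5 191. ] d [0.0191 0.0079 0.4966] a [-0.0013  0.0001  0.0136] rows>= 4.0
```

```bash
sed -i 's/^CL=.*/CL=np.array([536.3,85.]);YAW=-0.020/' h.py
python3 -m crank '[{"dx":0.019,"dy":0.008,"dz":0.1,"ax":0,"ay":0,"az":0.014,"grip":85},{"dx":0.019,"dy":0.008,"dz":0.2,"ax":0,"ay":0,"az":0.014,"grip":85},{"dx":0.019,"dy":0.008,"dz":0.3,"ax":0,"ay":0,"az":0.014,"grip":85},{"dx":0.019,"dy":0.008,"dz":0.4,"ax":0,"ay":0,"az":0.014,"grip":85},{"dx":0.019,"dy":0.008,"dz":0.46,"ax":0,"ay":0,"az":0.014,"grip":85}]'
python3 -m crank '[{"dx":0,"dy":0,"dz":0.02,"ax":0,"ay":0,"az":0,"grip":85},{"dx":0,"dy":0,"dz":0.037,"ax":0,"ay":0,"az":0,"grip":85},{"dx":0,"dy":0,"dz":0.037,"ax":0,"ay":0,"az":0,"grip":70},{"dx":0,"dy":0,"dz":0.037,"ax":0,"ay":0,"az":0,"grip":60},{"dx":0,"dy":0,"dz":0.037,"ax":0,"ay":0,"az":0,"grip":55}]'
python3 -m crank '[{"dx":0,"dy":0,"dz":0,"ax":0,"ay":0,"az":0,"grip":50},{"dx":0,"dy":0,"dz":0,"ax":0,"ay":0,"az":0,"grip":50},{"dx":0,"dy":0,"dz":0,"ax":0,"ay":0,"az":0,"grip":50},{"dx":0,"dy":0,"dz":0,"ax":0,"ay":0,"az":0,"grip":50},{"dx":0,"dy":0,"dz":0,"ax":0,"ay":0,"az":0,"grip":50}]'
python3 - <<'E'
from plant import env
from h import *
o=env.get_obs();print(o["wrist_force"],o["opening"],o["finger_force"])
# board centre relative to tool: along tool x
q=o["tcp_rot"];R0=R.from_quat([q[1],q[2],q[3],q[0]]);tx=R0.apply([1,0,0]);print(tx)
for cy in(-20,-8): plan(o,[*w(113.5,cy-83),o["eef_pos"][2]],Rdown(np.pi/2+YAW))
E
```

```text
time: 3.03
eef_pos: [655.9, -83.1, 51.6]
tcp_rot: [-0.001, 0.744, 0.668, -0.001]
wrist_force: [-0.0, -0.1, -0.4]
opening: 84.9
finger_force: 0.0
time: 3.45
eef_pos: [658.5, -82.5, 44.9]
tcp_rot: [0.001, 0.744, 0.668, 0.001]
wrist_force: [0.2, -0.4, 0.2]
opening: 55.1
finger_force: 0.0
time: 3.87
eef_pos: [657.6, -82.1, 42.9]
tcp_rot: [0.0, 0.744, 0.668, 0.0]
wrist_force: [-1.4, 0.6, 0.5]
opening: 49.7
finger_force: 0.0
[-1.42462896  0.57845636  0.53781989] 49.70787033330927 0.0
[1.07051332e-01 9.94253495e-01 1.23153839e-05]
pos [657.6 -82.1  42.9] d [ 0.2016 -0.0549 -0.    ] a [ 0.     -0.     -0.0555] rows>= 2.0
pos [657.6 -82.1  42.9] d [ 0.2414 -0.0584  0.    ] a [ 0.     -0.     -0.0555] rows>= 2.0
```

```bash
python3 - <<'E'
from plant import env
from h import *
c=env.get_calibration("wrist");p,d=env.grab_frame("wrist");np.save("w2.npy",d);np.save("w2c.npy",c,allow_pickle=True)
cv2.imwrite("pics/w2.png",p[...,::-1])
E
```

```text
(no output)
```

View pics/w2.png

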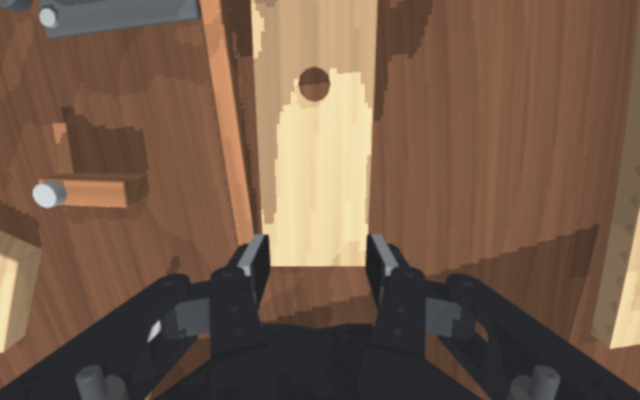

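```bash
python3 - <<'E'
from h import *
d=np.load("w2.npy");c=np.load("w2c.npy",allow_pickle=True).item();P=pts(c,d)
for v in(234,238,242,250,260,270,280):
    print(v,[(u,P[v,u].round(0).astype(int).tolist()) for u in(250,258,263,266,290,345,369,374,380,388)])
E
```

```text
234 [(250, [612, -85, 12]), (258, [630, -68, 60]), (263, [633, -68, 61]), (266, [634, -69, 59]), (290, [643, -77, 41]), (345, [674, -80, 41]), (369, [685, -74, 60]), (374, [687, -74, 61]), (380, [690, -74, 60]), (388, [707, -101, 0])]
238 [(250, [612, -88, 13]), (258, [631, -68, 65]), (263, [633, -68, 65]), (266, [665, -17, 195]), (290, [643, -79, 42]), (345, [674, -83, 40]), (369, [684, -74, 64]), (374, [686, -74, 65]), (380, [689, -74, 66]), (388, [707, -104, 0])]
242 [(250, [628, -68, 70]), (258, [632, -68, 71]), (263, [634, -68, 70]), (266, [634, -70, 65]), (290, [642, -82, 41]), (345, [674, -86, 40]), (369, [684, -76, 65]), (374, [685, -74, 70]), (380, [688, -74, 70]), (388, [707, -107, 0])]
250 [(250, [630, -68, 79]), (258, [633, -69, 78]), (263, [634, -71, 72]), (266, [634, -74, 66]), (290, [641, -87, 40]), (345, [673, -90, 41]), (369, [684, -80, 66]), (374, [684, -75, 77]), (380, [686, -74, 79]), (388, [690, -75, 78])]
260 [(250, [632, -68, 88]), (258, [634, -70, 84]), (263, [633, -76, 73]), (266, [633, -79, 67]), (290, [641, -94, 40]), (345, [673, -97, 40]), (369, [683, -85, 66]), (374, [684, -79, 79]), (380, [685, -74, 88]), (388, [688, -74, 88])]
270 [(250, [633, -70, 93]), (258, [634, -75, 85]), (263, [633, -80, 75]), (266, [633, -84, 68]), (290, [633, -121, 1]), (345, [674, -126, 1]), (369, [683, -89, 69]), (374, [683, -83, 80]), (380, [684, -78, 89]), (388, [687, -76, 93])]
280 [(250, [632, -74, 94]), (258, [633, -79, 86]), (263, [633, -84, 76]), (266, [632, -88, 70]), (290, [632, -129, 1]), (345, [673, -134, 0]), (369, [682, -94, 70]), (374, [683, -87, 81]), (380, [684, -81, 91]), (388, [684, -73, 105])]
```

```bash
python3 - <<'E'
from h import *
from plant import env
for n in("w1","w2"):
    d=np.load(n+".npy");c=np.load(n+"c.npy",allow_pickle=True).item();P=pts(c,d)
    print(n,"cam",np.linalg.inv(c["camera_from_world"])[:3,3].round(1), np.linalg.inv(c["camera_from_world"])[:3,2].round(3))
    for v in(243,246,250,260): print(v,[(u,P[v,u].round(0).astype(int).tolist(),round(float(d[v,u]))) for u in(222,225,228,408,412,416,385)])
c=env.get_calibration("top");p,d=env.grab_frame("top");P=pts(c,d)
cv2.imwrite("pics/top1.png",p[...,::-1])
c=env.get_calibration("scene");p,d=env.grab_frame("scene")
crop(p[...,::-1],190,150,390,310,4,"pics/s1.png")
o=env.get_obs();print(o["eef_pos"],o["joint_positions"],o["opening"])
E
```

```text
w1 cam [661.  -21.3 342. ] [0.025 0.258 0.966]
243 [(222, [612, -72, 218], 134), (225, [613, -72, 218], 134), (228, [613, -74, 214], 138), (408, [698, -80, 217], 135), (412, [700, -79, 218], 134), (416, [702, -79, 218], 134), (385, [733, -178, 1], 368)]
246 [(222, [613, -72, 222], 130), (225, [613, -73, 219], 133), (228, [613, -75, 215], 138), (408, [698, -81, 217], 135), (412, [699, -79, 221], 131), (416, [700, -79, 222], 130), (385, [733, -182, 0], 370)]
250 [(222, [613, -73, 223], 130), (225, [613, -75, 219], 134), (228, [613, -77, 216], 137), (408, [698, -83, 218], 135), (412, [698, -80, 224], 129), (416, [699, -79, 226], 126), (385, [733, -187, 1], 370)]
260 [(222, [613, -78, 224], 129), (225, [613, -79, 221], 133), (228, [612, -82, 216], 139), (408, [698, -88, 219], 135), (412, [698, -85, 224], 129), (416, [698, -82, 229], 124), (385, [733, -202, 1], 375)]
w2 cam [665.1 -16.8 195.3] [0.028 0.258 0.966]
243 [(222, [587, -95, 0], 210), (225, [589, -95, -1], 211), (228, [591, -95, 0], 211), (408, [722, -110, -1], 212), (412, [724, -109, 1], 210), (416, [728, -110, 0], 211), (385, [690, -74, 72], 133)]
246 [(222, [587, -97, 1], 210), (225, [588, -97, 0], 212), (228, [591, -97, 0], 211), (408, [721, -111, 1], 211), (412, [724, -112, 1], 211), (416, [728, -112, 0], 212), (385, [690, -74, 74], 131)]
250 [(222, [586, -100, 0], 212), (225, [589, -100, 2], 211), (228, [590, -101, 0], 213), (408, [721, -115, 1], 212), (412, [724, -115, 0], 212), (416, [727, -116, 0], 212), (385, [689, -74, 79], 126)]
260 [(222, [584, -108, 0], 215), (225, [587, -108, 1], 214), (228, [589, -108, 1], 214), (408, [721, -123, 0], 214), (412, [724, -123, 1], 213), (416, [727, -123, 1], 213), (385, [686, -74, 89], 117)]
[657.56934948 -82.15210338  42.83675044] [-1.24276315e-01  3.59149667e-01  1.51058170e-01  1.36279766e+00
 -2.85915392e-05  1.55375558e+00] 50.383011464449105
```

View pics/s1.png

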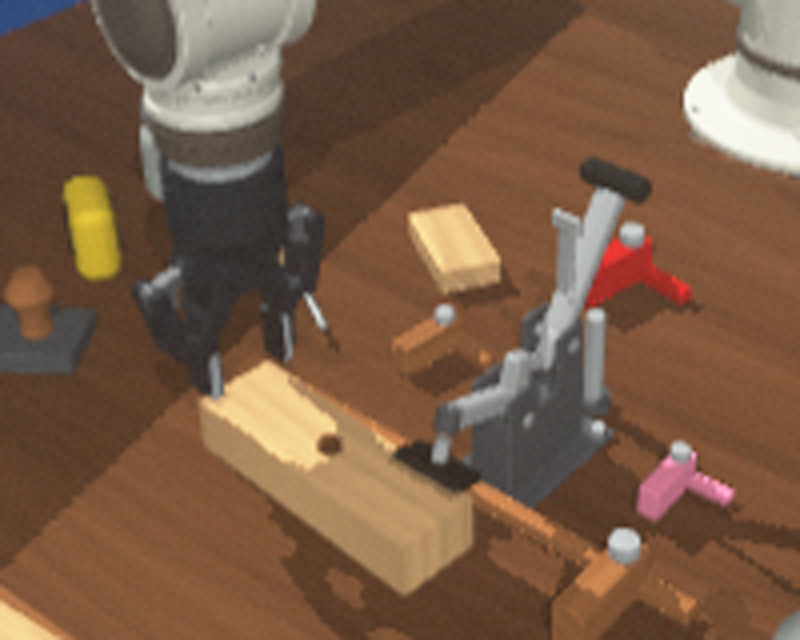

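The scene crop shows the fingertips hovering about 20 mm above the board at crop (215,390) and (288,355). Measured, the tips sit about 17 mm above the reported TCP at 50 mm opening, not 25 mm below it. I'll use this measured offset for heights, opening first and then descending about 44 mm.

```bash

python3 -m crank '[{"dx":0,"dy":0,"dz":0,"ax":0,"ay":0,"az":0,"grip":85},{"dx":0,"dy":0,"dz":0,"ax":0,"ay":0,"az":0,"grip":85},{"dx":0,"dy":0,"dz":0,"ax":0,"ay":0,"az":0,"grip":85},{"dx":0,"dy":0,"dz":0,"ax":0,"ay":0,"az":0,"grip":85},{"dx":0,"dy":0,"dz":0.02,"ax":0,"ay":0,"az":0,"grip":85}]'
python3 -m crank '[{"dx":0,"dy":-0.005,"dz":0.03,"ax":0,"ay":0,"az":0,"grip":85},{"dx":0,"dy":-0.005,"dz":0.06,"ax":0,"ay":0,"az":0,"grip":85},{"dx":0,"dy":-0.005,"dz":0.09,"ax":0,"ay":0,"az":0,"grip":85},{"dx":0,"dy":-0.005,"dz":0.12,"ax":0,"ay":0,"az":0,"grip":85},{"dx":0,"dy":-0.005,"dz":0.125,"ax":0,"ay":0,"az":0,"grip":85}]'
python3 -m crank '[{"dx":0,"dy":0,"dz":0,"ax":0,"ay":0,"az":0,"grip":70},{"dx":0,"dy":0,"dz":0,"ax":0,"ay":0,"az":0,"grip":62},{"dx":0,"dy":0,"dz":0,"ax":0,"ay":0,"az":0,"grip":50},{"dx":0,"dy":0,"dz":0,"ax":0,"ay":0,"az":0,"grip":50},{"dx":0,"dy":0,"dz":0,"ax":0,"ay":0,"az":0,"grip":50}]'
python3 - <<'E'
from plant import env
from h import *
o=env.get_obs();print(o["wrist_force"],o["opening"],o["finger_force"])
for cy in(-20,-8): plan(o,[*w(114,cy-83),o["eef_pos"][2]],Rdown(np.pi/2+YAW))
E
```

```text
time: 4.43
eef_pos: [658.3, -82.3, 38.0]
tcp_rot: [0.001, 0.744, 0.668, 0.001]
wrist_force: [-0.2, -0.3, 0.7]
opening: 85.0
finger_force: 0.0
time: 4.85
eef_pos: [654.8, -81.9, -3.4]
tcp_rot: [-0.001, 0.744, 0.668, -0.001]
wrist_force: [-0.9, 0.7, 0.5]
opening: 85.0
finger_force: 0.0
time: 5.27
eef_pos: [656.4, -82.1, -0.1]
tcp_rot: [0.0, 0.744, 0.668, 0.0]
wrist_force: [-0.7, -0.1, 1.7]
opening: 58.9
finger_force: 66.5
[-0.66999564 -0.07337726  1.66430852] 58.93261527842469 66.48608207702637
pos [ 6.564e+02 -8.210e+01 -1.000e-01] d [ 2.021e-01 -4.930e-02 -1.000e-04] a [ 0.0005  0.0001 -0.0557] rows>= 2.0
pos [ 6.564e+02 -8.210e+01 -1.000e-01] d [ 2.419e-01 -5.280e-02 -1.000e-04] a [ 0.0005  0.0001 -0.0557] rows>= 2.0
```

```bash
cat > guard.py <<'E'
import sys
from plant import env
o=env.get_obs();f=o["wrist_force"];print("F",f.round(1),"p",o["eef_pos"].round(1))
sys.exit(abs(f[int(sys.argv[1])])>float(sys.argv[2]))
E
python3 -m crank '[{"dx":0.03,"dy":-0.01,"dz":0,"ax":0,"ay":0,"az":-0.011,"grip":50},{"dx":0.06,"dy":-0.02,"dz":0,"ax":0,"ay":0,"az":-0.022,"grip":50},{"dx":0.09,"dy":-0.03,"dz":0,"ax":0,"ay":0,"az":-0.033,"grip":50},{"dx":0.12,"dy":-0.04,"dz":0,"ax":0,"ay":0,"az":-0.045,"grip":50},{"dx":0.14,"dy":-0.047,"dz":0,"ax":0,"ay":0,"az":-0.056,"grip":50}]'
python3 -m crank '[{"dx":0.01,"dy":0,"dz":0,"ax":0,"ay":0,"az":0,"grip":50},{"dx":0.02,"dy":0,"dz":0,"ax":0,"ay":0,"az":0,"grip":50},{"dx":0.02,"dy":0,"dz":0,"ax":0,"ay":0,"az":0,"grip":50},{"dx":0.02,"dy":0,"dz":0,"ax":0,"ay":0,"az":0,"grip":50},{"dx":0.02,"dy":0,"dz":0,"ax":0,"ay":0,"az":0,"grip":50}]'
python3 - <<'E'
from plant import env
from h import *
o=env.get_obs();print(o["wrist_force"],o["opening"],o["finger_force"])
for cy in(-20,6): plan(o,[*w(114,cy-84),o["eef_pos"][2]],Rdown(np.pi/2+YAW))
c=env.get_calibration("wrist");p,d=env.grab_frame("wrist");P=pts(c,d);z=P[...,2]
cv2.imwrite("pics/w3.png",p[...,::-1])
g=(z>35)&(z<45);
for y0 in range(-60,40,15):
    s=P[g&(abs(P[...,1]-y0)<3)&(P[...,0]>600)&(P[...,0]<720)]
    if len(s):print(y0,len(s),np.percentile(s[:,0],[1,99]).round(1),"fence edge",w(82,0)[0]+.02*(y0-85))
E
```

```text
time: 5.68
eef_pos: [646.6, -37.4, -0.1]
tcp_rot: [0.0, 0.713, 0.701, 0.0]
wrist_force: [1.2, -3.4, 4.7]
opening: 59.3
finger_force: 66.9
time: 6.1
eef_pos: [646.7, -31.8, -0.1]
tcp_rot: [-0.0, 0.714, 0.701, 0.0]
wrist_force: [0.1, 0.1, 6.4]
opening: 58.5
finger_force: 67.1
[0.11902191 0.09795344 6.41648673] 58.54977535222098 67.1064555644989
pos [ 6.467e+02 -3.180e+01 -1.000e-01] d [0.0354 0.0043 0.    ] a [ 0.0002 -0.0006  0.001 ] rows>= 1.0
pos [ 6.467e+02 -3.180e+01 -1.000e-01] d [1.22e-01 4.40e-03 1.00e-04] a [ 0.0002 -0.0006  0.001 ] rows>= 1.0
-45 1541 [617.3 676.4] fence edge 615.6836005466592
-30 1780 [617.5 676.6] fence edge 615.9836005466593
-15 1935 [617.9 677.1] fence edge 616.2836005466593
0 2128 [618.3 677.3] fence edge 616.5836005466592
15 2338 [618.5 677.5] fence edge 616.8836005466593
30 2577 [618.7 677.5] fence edge 617.1836005466592
```

```bash

python3 -m crank '[{"dx":0.008,"dy":0.002,"dz":0,"ax":0,"ay":0,"az":0,"grip":50},{"dx":0.016,"dy":0.002,"dz":0,"ax":0,"ay":0,"az":0,"grip":50},{"dx":0.024,"dy":0.002,"dz":0,"ax":0,"ay":0,"az":0,"grip":50},{"dx":0.032,"dy":0.002,"dz":0,"ax":0,"ay":0,"az":0,"grip":50},{"dx":0.04,"dy":0.002,"dz":0,"ax":0,"ay":0,"az":0,"grip":50}]' >/dev/null && python3 guard.py 1 5 &&
python3 -m crank '[{"dx":0.003,"dy":0,"dz":0,"ax":0,"ay":0,"az":0,"grip":50},{"dx":0.006,"dy":0,"dz":0,"ax":0,"ay":0,"az":0,"grip":50},{"dx":0.009,"dy":0,"dz":0,"ax":0,"ay":0,"az":0,"grip":50},{"dx":0.012,"dy":0,"dz":0,"ax":0,"ay":0,"az":0,"grip":50},{"dx":0.015,"dy":0,"dz":0,"ax":0,"ay":0,"az":0,"grip":50}]' >/dev/null && python3 guard.py 1 5 &&
python3 -m crank '[{"dx":0.003,"dy":0,"dz":0,"ax":0,"ay":0,"az":0,"grip":50},{"dx":0.006,"dy":0,"dz":0,"ax":0,"ay":0,"az":0,"grip":50},{"dx":0.009,"dy":0,"dz":0,"ax":0,"ay":0,"az":0,"grip":50},{"dx":0.012,"dy":0,"dz":0,"ax":0,"ay":0,"az":0,"grip":50},{"dx":0.015,"dy":0,"dz":0,"ax":0,"ay":0,"az":0,"grip":50}]' >/dev/null && python3 guard.py 1 5 &&
python3 -m crank '[{"dx":0.003,"dy":0,"dz":0,"ax":0,"ay":0,"az":0,"grip":50},{"dx":0.006,"dy":0,"dz":0,"ax":0,"ay":0,"az":0,"grip":50},{"dx":0.009,"dy":0,"dz":0,"ax":0,"ay":0,"az":0,"grip":50},{"dx":0.012,"dy":0,"dz":0,"ax":0,"ay":0,"az":0,"grip":50},{"dx":0.015,"dy":0,"dz":0,"ax":0,"ay":0,"az":0,"grip":50}]' >/dev/null && python3 guard.py 1 5
```

```text
F [-0.2 -5.5  6.4] p [647.6 -20.9  -0. ]True
```

```bash

python3 -m crank '[{"dx":0,"dy":0,"dz":-0.002,"ax":0,"ay":0,"az":0,"grip":50},{"dx":0,"dy":0,"dz":-0.002,"ax":0,"ay":0,"az":0,"grip":50},{"dx":0,"dy":0,"dz":-0.002,"ax":0,"ay":0,"az":0,"grip":50},{"dx":0,"dy":0,"dz":-0.002,"ax":0,"ay":0,"az":0,"grip":50},{"dx":0,"dy":0,"dz":-0.002,"ax":0,"ay":0,"az":0,"grip":50}]' >/dev/null && python3 guard.py 1 8 &&
python3 -m crank '[{"dx":0.003,"dy":0,"dz":0,"ax":0,"ay":0,"az":0,"grip":50},{"dx":0.006,"dy":0,"dz":0,"ax":0,"ay":0,"az":0,"grip":50},{"dx":0.009,"dy":0,"dz":0,"ax":0,"ay":0,"az":0,"grip":50},{"dx":0.012,"dy":0,"dz":0,"ax":0,"ay":0,"az":0,"grip":50},{"dx":0.015,"dy":0,"dz":0,"ax":0,"ay":0,"az":0,"grip":50}]' >/dev/null && python3 guard.py 1 6
```

```text
F [-0.5  3.7  2.7] p [ 6.474e+02 -2.020e+01 -1.000e-01]False
```

```bash
sed -i 's/sys.exit(\(.*\))$/sys.exit(int(\1))/' guard.py
python3 -m crank '[{"dx":0.003,"dy":0,"dz":0,"ax":0,"ay":0,"az":0,"grip":50},{"dx":0.006,"dy":0,"dz":0,"ax":0,"ay":0,"az":0,"grip":50},{"dx":0.009,"dy":0,"dz":0,"ax":0,"ay":0,"az":0,"grip":50},{"dx":0.012,"dy":0,"dz":0,"ax":0,"ay":0,"az":0,"grip":50},{"dx":0.015,"dy":0,"dz":0,"ax":0,"ay":0,"az":0,"grip":50}]' >/dev/null && python3 guard.py 1 6 &&
python3 -m crank '[{"dx":0.003,"dy":0,"dz":0,"ax":0,"ay":0,"az":0,"grip":50},{"dx":0.006,"dy":0,"dz":0,"ax":0,"ay":0,"az":0,"grip":50},{"dx":0.009,"dy":0,"dz":0,"ax":0,"ay":0,"az":0,"grip":50},{"dx":0.012,"dy":0,"dz":0,"ax":0,"ay":0,"az":0,"grip":50},{"dx":0.015,"dy":0,"dz":0,"ax":0,"ay":0,"az":0,"grip":50}]' >/dev/null && python3 guard.py 1 6 && 
python3 -m crank '[{"dx":0.002,"dy":0,"dz":0,"ax":0,"ay":0,"az":0,"grip":50},{"dx":0.004,"dy":0,"dz":0,"ax":0,"ay":0,"az":0,"grip":50},{"dx":0.006,"dy":0,"dz":0,"ax":0,"ay":0,"az":0,"grip":50},{"dx":0.008,"dy":0,"dz":0,"ax":0,"ay":0,"az":0,"grip":50},{"dx":0.01,"dy":0,"dz":0,"ax":0,"ay":0,"az":0,"grip":50}]' >/dev/null && python3 guard.py 1 6 &&
python3 -m crank '[{"dx":0.002,"dy":0,"dz":0,"ax":0,"ay":0,"az":0,"grip":50},{"dx":0.004,"dy":0,"dz":0,"ax":0,"ay":0,"az":0,"grip":50},{"dx":0.006,"dy":0,"dz":0,"ax":0,"ay":0,"az":0,"grip":50},{"dx":0.008,"dy":0,"dz":0,"ax":0,"ay":0,"az":0,"grip":50},{"dx":0.01,"dy":0,"dz":0,"ax":0,"ay":0,"az":0,"grip":50}]' >/dev/null && python3 guard.py 1 6
```

```text
F [ 0.6 -3.   2.6] p [ 6.476e+02 -1.650e+01 -1.000e-01]
F [-0.2 -3.2  1.8] p [ 6.477e+02 -1.160e+01 -1.000e-01]
F [-0.4 -2.9  1.7] p [647.8  -8.7  -0. ]
F [-1.3 -3.4  1.7] p [ 6.478e+02 -5.700e+00 -1.000e-01]
```

```bash

python3 -m crank '[{"dx":0.002,"dy":0,"dz":0,"ax":0,"ay":0,"az":0,"grip":50},{"dx":0.004,"dy":0,"dz":0,"ax":0,"ay":0,"az":0,"grip":50},{"dx":0.006,"dy":0,"dz":0,"ax":0,"ay":0,"az":0,"grip":50},{"dx":0.008,"dy":0,"dz":0,"ax":0,"ay":0,"az":0,"grip":50},{"dx":0.01,"dy":0,"dz":0,"ax":0,"ay":0,"az":0,"grip":50}]' >/dev/null && python3 guard.py 1 4.5 &&
python3 -m crank '[{"dx":0.001,"dy":0,"dz":0,"ax":0,"ay":0,"az":0,"grip":50},{"dx":0.002,"dy":0,"dz":0,"ax":0,"ay":0,"az":0,"grip":50},{"dx":0.003,"dy":0,"dz":0,"ax":0,"ay":0,"az":0,"grip":50},{"dx":0.004,"dy":0,"dz":0,"ax":0,"ay":0,"az":0,"grip":50},{"dx":0.005,"dy":0,"dz":0,"ax":0,"ay":0,"az":0,"grip":50}]' >/dev/null && python3 guard.py 1 4.5 && 
python3 -m crank '[{"dx":0.001,"dy":0,"dz":0,"ax":0,"ay":0,"az":0,"grip":50},{"dx":0.002,"dy":0,"dz":0,"ax":0,"ay":0,"az":0,"grip":50},{"dx":0.003,"dy":0,"dz":0,"ax":0,"ay":0,"az":0,"grip":50},{"dx":0.004,"dy":0,"dz":0,"ax":0,"ay":0,"az":0,"grip":50},{"dx":0.005,"dy":0,"dz":0,"ax":0,"ay":0,"az":0,"grip":50}]' >/dev/null && python3 guard.py 1 4.5 && 
python3 -m crank '[{"dx":0.001,"dy":0,"dz":0,"ax":0,"ay":0,"az":0,"grip":50},{"dx":0.002,"dy":0,"dz":0,"ax":0,"ay":0,"az":0,"grip":50},{"dx":0.003,"dy":0,"dz":0,"ax":0,"ay":0,"az":0,"grip":50},{"dx":0.004,"dy":0,"dz":0,"ax":0,"ay":0,"az":0,"grip":50},{"dx":0.005,"dy":0,"dz":0,"ax":0,"ay":0,"az":0,"grip":50}]' >/dev/null && python3 guard.py 1 4.5 && 
python3 -m crank '[{"dx":0.001,"dy":0,"dz":0,"ax":0,"ay":0,"az":0,"grip":50},{"dx":0.002,"dy":0,"dz":0,"ax":0,"ay":0,"az":0,"grip":50},{"dx":0.003,"dy":0,"dz":0,"ax":0,"ay":0,"az":0,"grip":50},{"dx":0.004,"dy":0,"dz":0,"ax":0,"ay":0,"az":0,"grip":50},{"dx":0.005,"dy":0,"dz":0,"ax":0,"ay":0,"az":0,"grip":50}]' >/dev/null && python3 guard.py 1 4.5 && 
python3 -m crank '[{"dx":0.001,"dy":0,"dz":0,"ax":0,"ay":0,"az":0,"grip":50},{"dx":0.002,"dy":0,"dz":0,"ax":0,"ay":0,"az":0,"grip":50},{"dx":0.003,"dy":0,"dz":0,"ax":0,"ay":0,"az":0,"grip":50},{"dx":0.004,"dy":0,"dz":0,"ax":0,"ay":0,"az":0,"grip":50},{"dx":0.005,"dy":0,"dz":0,"ax":0,"ay":0,"az":0,"grip":50}]' >/dev/null && python3 guard.py 1 4.5
```

```text
F [-1.  -2.5  1.1] p [ 6.478e+02 -2.700e+00 -1.000e-01]
F [-0.2 -1.6  0.4] p [ 6.479e+02 -1.200e+00 -1.000e-01]
F [ 0.6 -2.4  0.8] p [ 6.479e+02  3.000e-01 -1.000e-01]
F [ 0.2 -2.   0.4] p [647.9   1.8  -0. ]
F [-0.2 -1.6  0. ] p [647.9   3.3  -0. ]
F [-0.3 -2.2 -0.9] p [ 6.48e+02  4.80e+00 -1.00e-01]
```

```bash

python3 -m crank '[{"dx":0.001,"dy":0,"dz":0,"ax":0,"ay":0,"az":0,"grip":50},{"dx":0.002,"dy":0,"dz":0,"ax":0,"ay":0,"az":0,"grip":50},{"dx":0.003,"dy":0,"dz":0,"ax":0,"ay":0,"az":0,"grip":50},{"dx":0.004,"dy":0,"dz":0,"ax":0,"ay":0,"az":0,"grip":50},{"dx":0.005,"dy":0,"dz":0,"ax":0,"ay":0,"az":0,"grip":50}]' >/dev/null && python3 guard.py 1 4.5 && 
python3 -m crank '[{"dx":0.001,"dy":0,"dz":0,"ax":0,"ay":0,"az":0,"grip":50},{"dx":0.002,"dy":0,"dz":0,"ax":0,"ay":0,"az":0,"grip":50},{"dx":0.003,"dy":0,"dz":0,"ax":0,"ay":0,"az":0,"grip":50},{"dx":0.004,"dy":0,"dz":0,"ax":0,"ay":0,"az":0,"grip":50},{"dx":0.005,"dy":0,"dz":0,"ax":0,"ay":0,"az":0,"grip":50}]' >/dev/null && python3 guard.py 1 4.5 && 
python3 -m crank '[{"dx":0.001,"dy":0,"dz":0,"ax":0,"ay":0,"az":0,"grip":50},{"dx":0.002,"dy":0,"dz":0,"ax":0,"ay":0,"az":0,"grip":50},{"dx":0.003,"dy":0,"dz":0,"ax":0,"ay":0,"az":0,"grip":50},{"dx":0.004,"dy":0,"dz":0,"ax":0,"ay":0,"az":0,"grip":50},{"dx":0.005,"dy":0,"dz":0,"ax":0,"ay":0,"az":0,"grip":50}]' >/dev/null && python3 guard.py 1 4.5 && 
python3 -m crank '[{"dx":0.001,"dy":0,"dz":0,"ax":0,"ay":0,"az":0,"grip":50},{"dx":0.002,"dy":0,"dz":0,"ax":0,"ay":0,"az":0,"grip":50},{"dx":0.003,"dy":0,"dz":0,"ax":0,"ay":0,"az":0,"grip":50},{"dx":0.004,"dy":0,"dz":0,"ax":0,"ay":0,"az":0,"grip":50},{"dx":0.005,"dy":0,"dz":0,"ax":0,"ay":0,"az":0,"grip":50}]' >/dev/null && python3 guard.py 1 4.5
```

```text
F [-1.  -2.7 -1.1] p [ 6.48e+02  6.10e+00 -1.00e-01]
F [ -1.6 -11.   -0.3] p [647.8   6.2  -0. ]
```

```bash

python3 -m crank '[{"dx":0.0005,"dy":0,"dz":0,"ax":0,"ay":0,"az":0,"grip":50},{"dx":0.0005,"dy":0,"dz":0,"ax":0,"ay":0,"az":0,"grip":50},{"dx":0.0005,"dy":0,"dz":0,"ax":0,"ay":0,"az":0,"grip":50},{"dx":0.0005,"dy":0,"dz":0,"ax":0,"ay":0,"az":0,"grip":50},{"dx":0.0005,"dy":0,"dz":0,"ax":0,"ay":0,"az":0,"grip":50}]'
python3 - <<'E'
from plant import env
from h import *
o=env.get_obs();print(o["wrist_force"].round(1))
c=env.get_calibration("wrist");p,d=env.grab_frame("wrist");P=pts(c,d);z=P[...,2]
cv2.imwrite("pics/w4.png",p[...,::-1])
g=(z>35)&(z<45)
for y0 in range(-10,80,15):
    s=P[g&(abs(P[...,1]-y0)<3)&(P[...,0]>600)&(P[...,0]<720)]
    if len(s):print(y0,len(s),np.percentile(s[:,0],[1,99]).round(1),"fence edge",w(82,0)[0]+.02*(y0-85))
s=P[g&(P[...,0]>630)&(P[...,0]<665)];print("near end y",np.percentile(s[:,1],[.2,1,2]), "=> cy", np.percentile(s[:,1],.5)+.02*113-85+100)
E
```

```text
time: 12.4
eef_pos: [647.8, 6.2, -0.0]
tcp_rot: [0.001, 0.714, 0.7, -0.001]
wrist_force: [-1.3, -10.5, 0.2]
opening: 59.0
finger_force: 66.3
[ -1.3 -10.5   0.2]
-10 863 [618.6 677.3] fence edge 616.3836005466593
5 1730 [618.6 677.6] fence edge 616.6836005466592
20 2049 [613.2 679.8] fence edge 616.9836005466593
35 2074 [619.4 678.3] fence edge 617.2836005466593
50 1953 [619.6 678.7] fence edge 617.5836005466592
65 1210 [600.7 679. ] fence edge 617.8836005466593
near end y [-10.51564988  -9.59893855  -8.62350372] => cy 7.1482745368550695
```

View pics/w4.png

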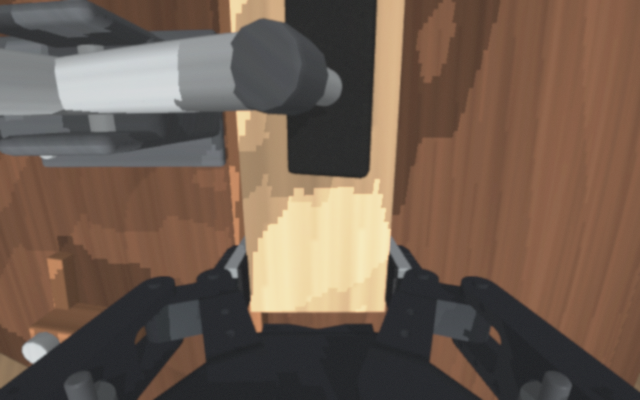

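The wrist picture shows the board under the open pad (330,90), with its near end at row 311 and gripped on both sides. Its edges at columns 250 and 385 run parallel to the fence, and it measures home at clamp y of about +7. Now I let go and move to the handle.

```bash

python3 -m crank '[{"dx":0,"dy":0,"dz":0,"ax":0,"ay":0,"az":0,"grip":60},{"dx":0,"dy":0,"dz":0,"ax":0,"ay":0,"az":0,"grip":68},{"dx":0,"dy":0,"dz":0,"ax":0,"ay":0,"az":0,"grip":80},{"dx":0,"dy":0,"dz":0,"ax":0,"ay":0,"az":0,"grip":80},{"dx":0,"dy":0,"dz":0,"ax":0,"ay":0,"az":0,"grip":80}]'
python3 -m crank '[{"dx":0,"dy":0,"dz":-0.05,"ax":0,"ay":0,"az":0,"grip":80},{"dx":0,"dy":0,"dz":-0.15,"ax":0,"ay":0,"az":0,"grip":80},{"dx":0,"dy":0,"dz":-0.28,"ax":0,"ay":0,"az":0,"grip":80},{"dx":0,"dy":0,"dz":-0.41,"ax":0,"ay":0,"az":0,"grip":80},{"dx":0,"dy":0,"dz":-0.54,"ax":0,"ay":0,"az":0,"grip":80}]'
python3 -m crank '[{"dx":0,"dy":0,"dz":-0.1,"ax":0,"ay":0,"az":-0.075,"grip":60},{"dx":0,"dy":0,"dz":-0.2,"ax":0,"ay":0,"az":-0.15,"grip":40},{"dx":0.0,"dy":0,"dz":-0.25,"ax":0,"ay":0,"az":-0.225,"grip":20},{"dx":0,"dy":0,"dz":-0.25,"ax":0,"ay":0,"az":-0.3,"grip":5},{"dx":0,"dy":0,"dz":-0.25,"ax":0,"ay":0,"az":-0.375,"grip":0}]'
python3 - <<'E'
from plant import env
from h import *
o=env.get_obs();print(o["joint_positions"].round(2))
plan(o,[*w(-64,0),235],Rdown(np.pi+YAW))
E
```

```text
time: 12.87
eef_pos: [648.2, 8.3, 0.1]
tcp_rot: [-0.0, 0.714, 0.7, 0.0]
wrist_force: [-0.9, 0.4, -0.3]
opening: 79.8
finger_force: 0.0
time: 13.28
eef_pos: [647.7, 8.2, 163.8]
tcp_rot: [-0.0, 0.714, 0.7, 0.0]
wrist_force: [0.8, 0.3, 0.8]
opening: 80.0
finger_force: 0.0
time: 13.7
eef_pos: [648.7, 8.2, 238.7]
tcp_rot: [0.001, 0.477, 0.879, 0.001]
wrist_force: [0.3, -0.4, -0.0]
opening: 19.1
finger_force: 0.0
[0.01 0.34 0.51 1.74 0.   1.01]
pos [648.7   8.2 238.7] d [ 0.5385 -0.3514  0.0108] a [ 0.0011  0.0016 -0.6206] rows>= 8.0
```

```bash

python3 -m crank '[{"dx":0.067,"dy":-0.044,"dz":0,"ax":0,"ay":0,"az":-0.077,"grip":0},{"dx":0.134,"dy":-0.088,"dz":0,"ax":0,"ay":0,"az":-0.154,"grip":0},{"dx":0.2,"dy":-0.132,"dz":0,"ax":0,"ay":0,"az":-0.231,"grip":0},{"dx":0.268,"dy":-0.176,"dz":0,"ax":0,"ay":0,"az":-0.308,"grip":0},{"dx":0.335,"dy":-0.22,"dz":0,"ax":0,"ay":0,"az":-0.385,"grip":0}]'
python3 - <<'E'
from plant import env
from h import *
o=env.get_obs();print(o["joint_positions"].round(2))
plan(o,[*w(-64,0),235],Rdown(np.pi+YAW))
E
```

```text
time: 14.12
eef_pos: [537.2, 57.5, 237.0]
tcp_rot: [0.0, 0.194, 0.981, 0.0]
wrist_force: [-0.3, 0.4, 0.0]
opening: 0.1
finger_force: 0.0
[0.11 0.07 0.19 1.69 0.   0.5 ]
pos [537.2  57.5 237. ] d [0.2365 0.0064 0.0066] a [ 3.000e-04  1.000e-04 -2.357e-01] rows>= 3.0
```

```bash

python3 -m crank '[{"dx":0.07,"dy":0.002,"dz":0,"ax":0,"ay":0,"az":-0.07,"grip":0},{"dx":0.14,"dy":0.004,"dz":0,"ax":0,"ay":0,"az":-0.14,"grip":0},{"dx":0.21,"dy":0.006,"dz":0.006,"ax":0,"ay":0,"az":-0.21,"grip":0},{"dx":0.236,"dy":0.006,"dz":0.006,"ax":0,"ay":0,"az":-0.236,"grip":0},{"dx":0.236,"dy":0.006,"dz":0.006,"ax":0,"ay":0,"az":-0.236,"grip":0}]'
python3 - <<'E'
from plant import env
from h import *
o=env.get_obs()
plan(o,[*w(-64,0),235],Rdown(np.pi+YAW))
c=env.get_calibration("wrist");p,d=env.grab_frame("wrist");np.save("w5.npy",d);np.save("w5c.npy",c,allow_pickle=True)
cv2.imwrite("pics/w5.png",p[...,::-1])
P=pts(c,d);z=P[...,2]
s=P[(z>165)&(z<200)&(P[...,0]<520)&(P[...,0]>440)&(d>0)];print(len(s),s.min(0),s.max(0),np.median(s,0))
g=(P[...,0]>400)&(P[...,0]<550)&(abs(P[...,1]-86)<45)&(d>0)&(d<200)
for v in range(200,400,15):
    k=np.where(g[v,250:400])[0]
    if len(k):print(v,k.min()+250,k.max()+250,P[v,320].round(0))
E
```

```text
time: 14.53
eef_pos: [472.4, 86.7, 236.0]
tcp_rot: [0.001, 0.011, 1.0, 0.0]
wrist_force: [0.7, 0.7, 0.6]
opening: 0.2
finger_force: 0.0
pos [472.4  86.7 236. ] d [ 0.0004 -0.0015  0.0033] a [ 0.0004  0.0007 -0.0014] rows>= 1.0
1538 [462.99219718  61.74604929 165.00518872] [489.72702171 109.72119919 192.16147499] [470.06909316  85.82787736 189.30858472]
245 290 345 [462.  88. 266.]
260 287 348 [462.  88. 281.]
275 250 399 [467.  88. 283.]
290 250 399 [474.  88. 284.]
305 250 399 [482.  88. 283.]
320 250 399 [635.  86.  96.]
335 250 399 [461.  88. 326.]
350 250 399 [462.  88. 330.]
365 250 399 [462.  88. 334.]
380 250 399 [462.  88. 338.]
395 251 398 [462.  88. 342.]
```

View pics/w5.png

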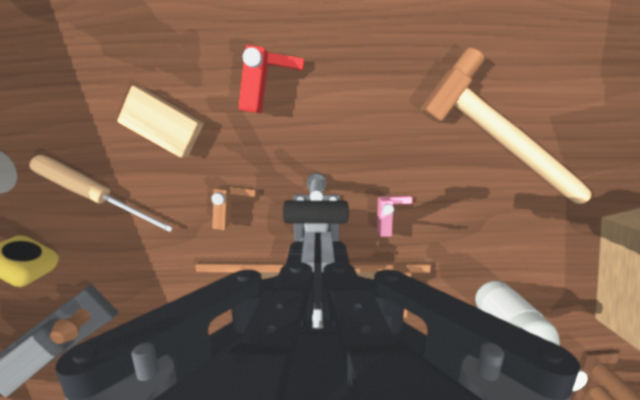

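The wrist picture shows the closed fingers just short of the black bar at (316,212); the bar measures 62–110 mm in y with its top at 190 mm, as expected. The release lever is hidden behind the fingers.

```bash

python3 -m crank '[{"dx":0,"dy":0,"dz":0.05,"ax":0,"ay":0,"az":0,"grip":0},{"dx":0,"dy":0,"dz":0.09,"ax":0,"ay":0,"az":0,"grip":0},{"dx":0,"dy":0,"dz":0.12,"ax":0,"ay":0,"az":0,"grip":0},{"dx":0,"dy":0,"dz":0.14,"ax":0,"ay":0,"az":0,"grip":0},{"dx":0,"dy":0,"dz":0.15,"ax":0,"ay":0,"az":0,"grip":0}]' >/dev/null; python3 guard.py 2 5 &&
python3 -m crank '[{"dx":0,"dy":0,"dz":0.008,"ax":0,"ay":0,"az":0,"grip":0},{"dx":0,"dy":0,"dz":0.016,"ax":0,"ay":0,"az":0,"grip":0},{"dx":0,"dy":0,"dz":0.024,"ax":0,"ay":0,"az":0,"grip":0},{"dx":0,"dy":0,"dz":0.032,"ax":0,"ay":0,"az":0,"grip":0},{"dx":0,"dy":0,"dz":0.04,"ax":0,"ay":0,"az":0,"grip":0}]' >/dev/null && python3 guard.py 2 2 &&
python3 -m crank '[{"dx":0,"dy":0,"dz":0.003,"ax":0,"ay":0,"az":0,"grip":0},{"dx":0,"dy":0,"dz":0.006,"ax":0,"ay":0,"az":0,"grip":0},{"dx":0,"dy":0,"dz":0.009,"ax":0,"ay":0,"az":0,"grip":0},{"dx":0,"dy":0,"dz":0.012,"ax":0,"ay":0,"az":0,"grip":0},{"dx":0,"dy":0,"dz":0.015,"ax":0,"ay":0,"az":0,"grip":0}]' >/dev/null && python3 guard.py 2 2
```

```text
F [ 0.2 -0.2 -0.4] p [473.8  85.7 189.2]
F [-16.9   0.3  26.2] p [472.7  86.  179.6]
```

```bash

python3 -m crank '[{"dx":0.008,"dy":0,"dz":-0.004,"ax":0,"ay":0,"az":0,"grip":0},{"dx":0.012,"dy":0,"dz":-0.004,"ax":0,"ay":0,"az":0,"grip":0},{"dx":0.015,"dy":0,"dz":0,"ax":0,"ay":0,"az":0,"grip":0},{"dx":0.015,"dy":0,"dz":0,"ax":0,"ay":0,"az":0,"grip":0},{"dx":0.015,"dy":0,"dz":0,"ax":0,"ay":0,"az":0,"grip":0}]' ; python3 guard.py 2 5
```

```text
time: 15.83
eef_pos: [468.8, 86.1, 178.8]
tcp_rot: [0.0, 0.013, 1.0, 0.0]
wrist_force: [-4.3, 0.0, 7.5]
opening: -0.3
finger_force: 4.0
F [-4.3  0.   7.5] p [468.8  86.1 178.8]
```

```bash

python3 -m crank '[{"dx":0.006,"dy":0,"dz":0.005,"ax":0,"ay":0,"az":0,"grip":0},{"dx":0.012,"dy":0,"dz":0.01,"ax":0,"ay":0,"az":0,"grip":0},{"dx":0.018,"dy":0,"dz":0.015,"ax":0,"ay":0,"az":0,"grip":0},{"dx":0.024,"dy":0,"dz":0.02,"ax":0,"ay":0,"az":0,"grip":0},{"dx":0.03,"dy":0,"dz":0.025,"ax":0,"ay":0,"az":0,"grip":0}]' >/dev/null; python3 guard.py 2 16 &&
python3 -m crank '[{"dx":0.005,"dy":0,"dz":0.005,"ax":0,"ay":0,"az":0,"grip":0},{"dx":0.01,"dy":0,"dz":0.01,"ax":0,"ay":0,"az":0,"grip":0},{"dx":0.015,"dy":0,"dz":0.015,"ax":0,"ay":0,"az":0,"grip":0},{"dx":0.02,"dy":0,"dz":0.02,"ax":0,"ay":0,"az":0,"grip":0},{"dx":0.025,"dy":0,"dz":0.025,"ax":0,"ay":0,"az":0,"grip":0}]' >/dev/null && python3 guard.py 2 16 
```

```text
F [-6.6 -0.2 10.1] p [459.4  86.3 171.5]
F [-3.2  0.5  6.9] p [452.3  86.5 163.6]
```

```bash

python3 -m crank '[{"dx":0.007,"dy":0,"dz":0.01,"ax":0,"ay":0,"az":0,"grip":0},{"dx":0.014,"dy":0,"dz":0.02,"ax":0,"ay":0,"az":0,"grip":0},{"dx":0.021,"dy":0,"dz":0.03,"ax":0,"ay":0,"az":0,"grip":0},{"dx":0.028,"dy":0,"dz":0.04,"ax":0,"ay":0,"az":0,"grip":0},{"dx":0.035,"dy":0,"dz":0.05,"ax":0,"ay":0,"az":0,"grip":0}]' >/dev/null; python3 guard.py 2 18 &&
python3 -m crank '[{"dx":0.006,"dy":0,"dz":0.01,"ax":0,"ay":0,"az":0,"grip":0},{"dx":0.012,"dy":0,"dz":0.02,"ax":0,"ay":0,"az":0,"grip":0},{"dx":0.018,"dy":0,"dz":0.03,"ax":0,"ay":0,"az":0,"grip":0},{"dx":0.024,"dy":0,"dz":0.04,"ax":0,"ay":0,"az":0,"grip":0},{"dx":0.028,"dy":0,"dz":0.05,"ax":0,"ay":0,"az":0,"grip":0}]' >/dev/null && python3 guard.py 2 18 
```

```text
F [-6.8  0.8 11.6] p [441.4  86.8 149.3]
F [-6.9 -0.7 10. ] p [433.2  87.  133.8]
```

```bash

python3 -m crank '[{"dx":0.002,"dy":0,"dz":0.008,"ax":0,"ay":0,"az":0,"grip":0},{"dx":0.004,"dy":0,"dz":0.016,"ax":0,"ay":0,"az":0,"grip":0},{"dx":0.007,"dy":0,"dz":0.024,"ax":0,"ay":0,"az":0,"grip":0},{"dx":0.009,"dy":0,"dz":0.032,"ax":0,"ay":0,"az":0,"grip":0},{"dx":0.011,"dy":0,"dz":0.04,"ax":0,"ay":0,"az":0,"grip":0}]' >/dev/null; python3 guard.py 2 19 &&
python3 -m crank '[{"dx":0.001,"dy":0,"dz":0.006,"ax":0,"ay":0,"az":0,"grip":0},{"dx":0.003,"dy":0,"dz":0.012,"ax":0,"ay":0,"az":0,"grip":0},{"dx":0.004,"dy":0,"dz":0.018,"ax":0,"ay":0,"az":0,"grip":0},{"dx":0.005,"dy":0,"dz":0.024,"ax":0,"ay":0,"az":0,"grip":0},{"dx":0.006,"dy":0,"dz":0.03,"ax":0,"ay":0,"az":0,"grip":0}]' >/dev/null && python3 guard.py 2 19 
```

```text
F [-7.2  0.5 11.3] p [430.   87.1 121.9]
F [-4.4 -0.   8.5] p [428.3  87.2 112.7]
```

```bash

python3 -m crank '[{"dx":0.001,"dy":0,"dz":0.004,"ax":0,"ay":0,"az":0,"grip":0},{"dx":0.001,"dy":0,"dz":0.008,"ax":0,"ay":0,"az":0,"grip":0},{"dx":0.002,"dy":0,"dz":0.012,"ax":0,"ay":0,"az":0,"grip":0},{"dx":0.002,"dy":0,"dz":0.016,"ax":0,"ay":0,"az":0,"grip":0},{"dx":0.003,"dy":0,"dz":0.02,"ax":0,"ay":0,"az":0,"grip":0}]' >/dev/null; python3 guard.py 2 19 &&
python3 -m crank '[{"dx":0,"dy":0,"dz":0.004,"ax":0,"ay":0,"az":0,"grip":0},{"dx":0.001,"dy":0,"dz":0.008,"ax":0,"ay":0,"az":0,"grip":0},{"dx":0.001,"dy":0,"dz":0.012,"ax":0,"ay":0,"az":0,"grip":0},{"dx":0.001,"dy":0,"dz":0.016,"ax":0,"ay":0,"az":0,"grip":0},{"dx":0.002,"dy":0,"dz":0.02,"ax":0,"ay":0,"az":0,"grip":0}]' >/dev/null && python3 guard.py 2 19  &&
python3 -m crank '[{"dx":0,"dy":0,"dz":0.004,"ax":0,"ay":0,"az":0,"grip":0},{"dx":0,"dy":0,"dz":0.008,"ax":0,"ay":0,"az":0,"grip":0},{"dx":0,"dy":0,"dz":0.012,"ax":0,"ay":0,"az":0,"grip":0},{"dx":0,"dy":0,"dz":0.016,"ax":0,"ay":0,"az":0,"grip":0},{"dx":0,"dy":0,"dz":0.02,"ax":0,"ay":0,"az":0,"grip":0}]' >/dev/null && python3 guard.py 2 19 
```

```text
F [-4.6 -0.   6.2] p [427.4  87.2 106.5]
F [-2.2  0.7  5.1] p [427.   87.2 100.3]
F [-0.3 -0.1  2.2] p [427.2  87.1  93.9]
```

```bash

python3 -m crank '[{"dx":0,"dy":0,"dz":0.002,"ax":0,"ay":0,"az":0,"grip":0},{"dx":0,"dy":0,"dz":0.004,"ax":0,"ay":0,"az":0,"grip":0},{"dx":0,"dy":0,"dz":0.006,"ax":0,"ay":0,"az":0,"grip":0},{"dx":0,"dy":0,"dz":0.008,"ax":0,"ay":0,"az":0,"grip":0},{"dx":0,"dy":0,"dz":0.01,"ax":0,"ay":0,"az":0,"grip":0}]' >/dev/null; python3 guard.py 2 8 &&
python3 -m crank '[{"dx":0,"dy":0,"dz":0.002,"ax":0,"ay":0,"az":0,"grip":0},{"dx":0,"dy":0,"dz":0.004,"ax":0,"ay":0,"az":0,"grip":0},{"dx":0,"dy":0,"dz":0.006,"ax":0,"ay":0,"az":0,"grip":0},{"dx":0,"dy":0,"dz":0.008,"ax":0,"ay":0,"az":0,"grip":0},{"dx":0,"dy":0,"dz":0.01,"ax":0,"ay":0,"az":0,"grip":0}]' >/dev/null && python3 guard.py 2 4  &&
python3 -m crank '[{"dx":0,"dy":0,"dz":0.001,"ax":0,"ay":0,"az":0,"grip":0},{"dx":0,"dy":0,"dz":0.002,"ax":0,"ay":0,"az":0,"grip":0},{"dx":0,"dy":0,"dz":0.003,"ax":0,"ay":0,"az":0,"grip":0},{"dx":0,"dy":0,"dz":0.004,"ax":0,"ay":0,"az":0,"grip":0},{"dx":0,"dy":0,"dz":0.005,"ax":0,"ay":0,"az":0,"grip":0}]' >/dev/null && python3 guard.py 2 4 &&
python3 -m crank '[{"dx":0,"dy":0,"dz":0.001,"ax":0,"ay":0,"az":0,"grip":0},{"dx":0,"dy":0,"dz":0.002,"ax":0,"ay":0,"az":0,"grip":0},{"dx":0,"dy":0,"dz":0.003,"ax":0,"ay":0,"az":0,"grip":0},{"dx":0,"dy":0,"dz":0.004,"ax":0,"ay":0,"az":0,"grip":0},{"dx":0,"dy":0,"dz":0.005,"ax":0,"ay":0,"az":0,"grip":0}]' >/dev/null && python3 guard.py 2 4
```

```text
F [-0.2 -0.5  0.8] p [427.2  87.1  91.1]
F [0.3 0.1 0.8] p [427.2  87.1  88.1]
F [ 0.1  0.3 -0.1] p [427.2  87.1  86.6]
F [-0.4  0.4  0.1] p [427.2  87.1  85.2]
```

```bash
python3 - <<'E'
from plant import env
from h import *
for n in("wrist","top"):
    c=env.get_calibration(n);p,d=env.grab_frame(n);P=pts(c,d);z=P[...,2];cv2.imwrite(f"pics/{n}6.png",p[...,::-1])
    a=(P[...,1]>58)&(P[...,1]<114)&(P[...,0]>405)&(P[...,0]<445)&(z>70)&(z<130)&(d>0)
    s=P[a];print(n,len(s))
    for y0 in(64,67,106,109):
        k=s[abs(s[:,1]-y0)<2]
        if len(k):print(y0,len(k),"x",np.percentile(k[:,0],[2,98]).round(1),"ztop",np.percentile(k[:,2],[50,90,98]).round(1))
    b=P[(abs(P[...,1]-83)<20)&(P[...,0]>630)&(P[...,0]<665)&(d>0)&(z>30)];print("jaw z pct",np.percentile(b[:,2],[5,20,50,80]).round(1))
E
```

```text
wrist 3077
64 137 x [417.7 432.7] ztop [93.  94.5 95. ]
67 230 x [417.4 433. ] ztop [93.2 94.8 95.4]
106 239 x [418.1 434. ] ztop [93.2 94.7 95.3]
109 183 x [418.4 433.6] ztop [92.6 94.3 94.9]Traceback (most recent call last):
  File "<stdin>", line 10, in <module>
    return _quantile_unchecked(
        a, q, axis, out, overwrite_input, method, keepdims, weights)
    return _ureduce(a,
                    func=_quantile_ureduce_func,
    ...<5 lines>...
                    overwrite_input=overwrite_input,
                    method=method)
    r = func(a, **kwargs)
    result = _quantile(arr,
                       quantiles=q,
    ...<2 lines>...
                       out=out,
                       weights=wgt)
    slices_having_nans = np.isnan(arr[-1, ...])
                                  ~~~^^^^^^^^^
IndexError: index -1 is out of bounds for axis 0 with size 0
```

```bash

python3 -m crank '[{"dx":0,"dy":0,"dz":0.001,"ax":0,"ay":0,"az":0,"grip":0},{"dx":0,"dy":0,"dz":0.002,"ax":0,"ay":0,"az":0,"grip":0},{"dx":0,"dy":0,"dz":0.003,"ax":0,"ay":0,"az":0,"grip":0},{"dx":0,"dy":0,"dz":0.004,"ax":0,"ay":0,"az":0,"grip":0},{"dx":0,"dy":0,"dz":0.004,"ax":0,"ay":0,"az":0,"grip":0}]' >/dev/null; python3 guard.py 2 3 &&
python3 -m crank '[{"dx":0,"dy":0,"dz":0.001,"ax":0,"ay":0,"az":0,"grip":0},{"dx":0,"dy":0,"dz":0.002,"ax":0,"ay":0,"az":0,"grip":0},{"dx":0,"dy":0,"dz":0.003,"ax":0,"ay":0,"az":0,"grip":0},{"dx":0,"dy":0,"dz":0.003,"ax":0,"ay":0,"az":0,"grip":0},{"dx":0,"dy":0,"dz":0.003,"ax":0,"ay":0,"az":0,"grip":0}]' >/dev/null && python3 guard.py 2 3  &&
python3 -m crank '[{"dx":0,"dy":0,"dz":0.001,"ax":0,"ay":0,"az":0,"grip":0},{"dx":0,"dy":0,"dz":0.002,"ax":0,"ay":0,"az":0,"grip":0},{"dx":0,"dy":0,"dz":0.003,"ax":0,"ay":0,"az":0,"grip":0},{"dx":0,"dy":0,"dz":0.003,"ax":0,"ay":0,"az":0,"grip":0},{"dx":0,"dy":0,"dz":0.003,"ax":0,"ay":0,"az":0,"grip":0}]' >/dev/null && python3 guard.py 2 3 
```

```text
F [-2.8 -0.5  6.3] p [427.2  87.1  84.5]
```

```bash

python3 -m crank '[{"dx":0,"dy":0,"dz":-0.02,"ax":0,"ay":0,"az":0,"grip":0},{"dx":0,"dy":0,"dz":-0.06,"ax":0,"ay":0,"az":0,"grip":0},{"dx":0,"dy":0,"dz":-0.12,"ax":0,"ay":0,"az":0,"grip":0},{"dx":0,"dy":0,"dz":-0.2,"ax":0,"ay":0,"az":0,"grip":0},{"dx":0,"dy":0,"dz":-0.28,"ax":0,"ay":0,"az":0,"grip":0}]'
python3 -m crank '[{"dx":0,"dy":0,"dz":-0.08,"ax":0,"ay":0,"az":0,"grip":0},{"dx":0.06,"dy":0,"dz":-0.14,"ax":0,"ay":0,"az":0,"grip":0},{"dx":0.06,"dy":0,"dz":-0.14,"ax":0,"ay":0,"az":0,"grip":0},{"dx":0.06,"dy":0,"dz":-0.14,"ax":0,"ay":0,"az":0,"grip":0},{"dx":0.06,"dy":0,"dz":-0.14,"ax":0,"ay":0,"az":0,"grip":0}]'
python3 - <<'E'
from plant import env
from h import *
for n in("wrist","top"):
    c=env.get_calibration(n);p,d=env.grab_frame(n);P=pts(c,d);z=P[...,2];np.save(n+"7.npy",P)
    cv2.imwrite(f"pics/{n}7.png",p[...,::-1])
    a=(abs(P[...,1]-86)<26)&(P[...,0]>405)&(P[...,0]<680)&(z>30)&(z<165)&(d>0)
    for x0 in range(415,680,6):
        k=P[a&(abs(P[...,0]-x0)<3)]
        if len(k):print(n,x0,len(k),"y",np.percentile(k[:,1],[2,98]).round(0),"z",np.percentile(k[:,2],[5,50,95]).round(0))
crop(cv2.imread("pics/top7.png"),200,100,360,220,5,"pics/c7.png")
E
```

```text
time: 22.13
eef_pos: [426.9, 87.0, 169.5]
tcp_rot: [-0.0, 0.013, 1.0, -0.0]
wrist_force: [0.1, 0.0, 1.1]
opening: -0.1
finger_force: 0.0
time: 22.55
eef_pos: [409.4, 87.6, 209.9]
tcp_rot: [0.0, 0.013, 1.0, 0.0]
wrist_force: [0.3, 0.1, -0.2]
opening: 0.3
finger_force: 0.0
wrist 415 38 y [65. 95.] z [86. 87. 89.]
wrist 421 379 y [ 65. 109.] z [87. 92. 95.]
wrist 427 287 y [ 64. 110.] z [93. 94. 95.]
wrist 433 178 y [ 65. 109.] z [90. 92. 94.]
wrist 439 116 y [77. 96.] z [88. 90. 91.]
wrist 445 117 y [76. 95.] z [89. 91. 92.]
wrist 451 61 y [76. 95.] z [89. 91. 92.]
wrist 535 10 y [81. 88.] z [98. 98. 99.]
wrist 541 46 y [80. 89.] z [ 97.  99. 100.]
wrist 547 51 y [80. 89.] z [ 98.  99. 100.]
wrist 553 45 y [79. 89.] z [ 98.  99. 100.]
wrist 559 17 y [79. 88.] z [96. 98. 99.]
wrist 577 3 y [78. 89.] z [76. 77. 78.]
top 577 1 y [66. 66.] z [69. 69. 69.]
top 583 5 y [66. 68.] z [38. 71. 83.]
top 589 4 y [66. 68.] z [77. 81. 84.]
top 595 10 y [66. 76.] z [31. 76. 84.]
top 601 6 y [73. 79.] z [59. 67. 80.]
top 607 8 y [77. 87.] z [72. 77. 82.]
top 613 11 y [77. 87.] z [75. 77. 81.]
top 619 24 y [62. 87.] z [35. 58. 80.]
top 625 26 y [62. 93.] z [37. 44. 83.]
top 631 27 y [63. 97.] z [36. 43. 83.]
top 637 33 y [62. 98.] z [39. 45. 83.]
top 643 36 y [ 62. 107.] z [41. 48. 83.]
top 649 38 y [ 63. 110.] z [44. 49. 82.]
top 655 29 y [ 62. 110.] z [41. 48. 81.]
top 661 26 y [ 62. 110.] z [41. 48. 54.]
top 667 21 y [ 62. 110.] z [36. 41. 43.]
top 673 38 y [ 62. 110.] z [36. 39. 43.]
top 679 28 y [ 63. 110.] z [37. 39. 43.]
```

View pics/wrist7.png

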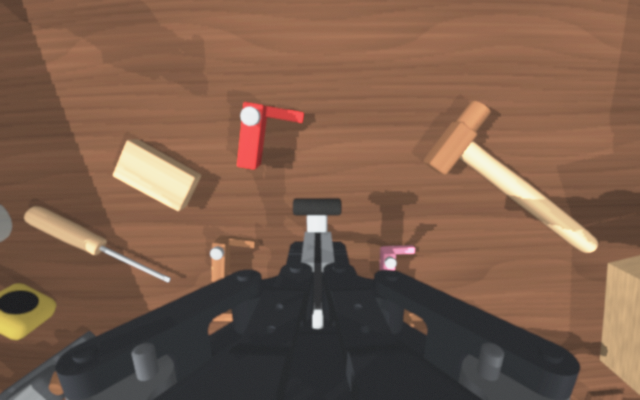

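The wrist picture shows the bar at (317,207) staying down by itself, with its top at 95 mm, so the handle is past centre. The tab is hidden behind the fingers, so I'll look for it from the scene camera.

```bash
python3 - <<'E'
from plant import env
from h import *
c=env.get_calibration("scene");p,d=env.grab_frame("scene");P=pts(c,d)
for q in("release_tip","handle_bar"):print(q,[(np.round(b["rect"]).astype(int).tolist(),round(float(b["conf"]),2)) for b in env.boxes_of("scene",q)][:4])
crop(p[...,::-1],270,160,390,250,6,"pics/s7.png")
z=P[...,2];a=(abs(P[...,1]-86)<18)&(P[...,0]>420)&(P[...,0]<520)&(z>100)&(z<150)&(d>0)
for z0 in range(102,150,4):
    k=P[a&(abs(z-z0)<2)]
    if len(k):print(z0,len(k),"x",np.percentile(k[:,0],[2,50,98]).round(0),"y",np.percentile(k[:,1],[2,98]).round(0))
v,u=np.where(a&(z>118));print(u.min(),u.max(),v.min(),v.max()) if len(u) else 0
E
```

```text
release_tip []
handle_bar [([322, 208, 364, 237], 0.85), ([204, 191, 220, 221], 0.56)]
102 3 x [501. 504. 506.] y [81. 89.]
106 15 x [494. 500. 506.] y [81. 92.]
110 13 x [485. 491. 496.] y [81. 92.]
114 11 x [479. 485. 491.] y [80. 93.]
118 10 x [473. 479. 483.] y [79. 93.]
122 14 x [465. 472. 478.] y [81. 95.]
126 14 x [459. 466. 472.] y [78. 97.]
130 17 x [456. 461. 468.] y [77. 97.]
134 2 x [459. 460. 460.] y [86. 95.]
341 349 207 216
```

View pics/s7.png

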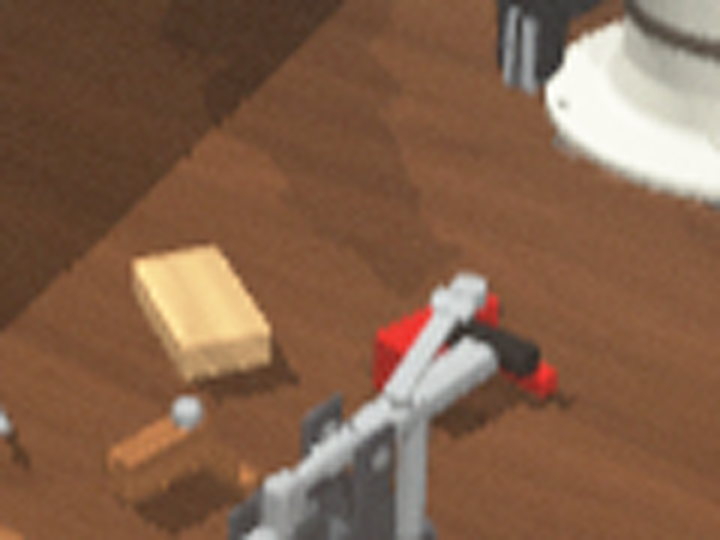

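The scene crop shows the lever standing up off the locked handle, its tab at crop (460,292) and clear of the dark bar at (510,345). Depth puts the tab top at x≈462, y≈87, z≈131, which matches the description.

```bash
python3 - <<'E'
from plant import env
from h import *
o=env.get_obs();plan(o,[462,86.6,140],Rdown(np.pi+YAW))
E
```

```text
pos [409.1  87.5 209.2] d [-0.1767  0.0017  0.2305] a [-0.0002 -0.0009 -0.0036] rows>= 3.0
```

```bash

python3 -m crank '[{"dx":-0.09,"dy":0.002,"dz":0,"ax":0,"ay":0,"az":0,"grip":0},{"dx":-0.177,"dy":0.002,"dz":0.03,"ax":0,"ay":0,"az":0,"grip":0},{"dx":-0.177,"dy":0.002,"dz":0.12,"ax":0,"ay":0,"az":0,"grip":0},{"dx":-0.177,"dy":0.002,"dz":0.2,"ax":0,"ay":0,"az":0,"grip":0},{"dx":-0.177,"dy":0.002,"dz":0.23,"ax":0,"ay":0,"az":0,"grip":0}]' >/dev/null; python3 guard.py 2 3 &&
python3 -m crank '[{"dx":0,"dy":0,"dz":0.015,"ax":0,"ay":0,"az":0,"grip":0},{"dx":0,"dy":0,"dz":0.03,"ax":0,"ay":0,"az":0,"grip":0},{"dx":0,"dy":0,"dz":0.045,"ax":0,"ay":0,"az":0,"grip":0},{"dx":0,"dy":0,"dz":0.05,"ax":0,"ay":0,"az":0,"grip":0},{"dx":0,"dy":0,"dz":0.055,"ax":0,"ay":0,"az":0,"grip":0}]' >/dev/null && python3 guard.py 2 3 &&
python3 -m crank '[{"dx":0,"dy":0,"dz":0.003,"ax":0,"ay":0,"az":0,"grip":0},{"dx":0,"dy":0,"dz":0.006,"ax":0,"ay":0,"az":0,"grip":0},{"dx":0,"dy":0,"dz":0.009,"ax":0,"ay":0,"az":0,"grip":0},{"dx":0,"dy":0,"dz":0.012,"ax":0,"ay":0,"az":0,"grip":0},{"dx":0,"dy":0,"dz":0.015,"ax":0,"ay":0,"az":0,"grip":0}]' >/dev/null && python3 guard.py 2 8 &&
python3 -m crank '[{"dx":0.001,"dy":0,"dz":0.003,"ax":0,"ay":0,"az":0,"grip":0},{"dx":0.002,"dy":0,"dz":0.006,"ax":0,"ay":0,"az":0,"grip":0},{"dx":0.003,"dy":0,"dz":0.009,"ax":0,"ay":0,"az":0,"grip":0},{"dx":0.004,"dy":0,"dz":0.012,"ax":0,"ay":0,"az":0,"grip":0},{"dx":0.005,"dy":0,"dz":0.015,"ax":0,"ay":0,"az":0,"grip":0}]' >/dev/null && python3 guard.py 2 10
```

```text
F [-0.2  0.1 -0.5] p [461.2  86.4 137.1]
F [-0.7  0.5 -0.4] p [462.6  86.9 125.2]
F [-1.5  0.5  1.7] p [462.3  86.8 120.1]
F [-0.5  0.3  3.1] p [460.9  86.9 115.6]
```

```bash

python3 -m crank '[{"dx":0.002,"dy":0,"dz":0.003,"ax":0,"ay":0,"az":0,"grip":0},{"dx":0.004,"dy":0,"dz":0.006,"ax":0,"ay":0,"az":0,"grip":0},{"dx":0.006,"dy":0,"dz":0.009,"ax":0,"ay":0,"az":0,"grip":0},{"dx":0.008,"dy":0,"dz":0.012,"ax":0,"ay":0,"az":0,"grip":0},{"dx":0.01,"dy":0,"dz":0.015,"ax":0,"ay":0,"az":0,"grip":0}]' >/dev/null ; python3 guard.py 2 14 &&
python3 -m crank '[{"dx":0.001,"dy":0,"dz":0.003,"ax":0,"ay":0,"az":0,"grip":0},{"dx":0.003,"dy":0,"dz":0.006,"ax":0,"ay":0,"az":0,"grip":0},{"dx":0.004,"dy":0,"dz":0.009,"ax":0,"ay":0,"az":0,"grip":0},{"dx":0.006,"dy":0,"dz":0.012,"ax":0,"ay":0,"az":0,"grip":0},{"dx":0.007,"dy":0,"dz":0.015,"ax":0,"ay":0,"az":0,"grip":0}]' >/dev/null && python3 guard.py 2 14 &&
python3 -m crank '[{"dx":0.001,"dy":0,"dz":0.003,"ax":0,"ay":0,"az":0,"grip":0},{"dx":0.002,"dy":0,"dz":0.006,"ax":0,"ay":0,"az":0,"grip":0},{"dx":0.003,"dy":0,"dz":0.009,"ax":0,"ay":0,"az":0,"grip":0},{"dx":0.004,"dy":0,"dz":0.012,"ax":0,"ay":0,"az":0,"grip":0},{"dx":0.004,"dy":0,"dz":0.015,"ax":0,"ay":0,"az":0,"grip":0}]' >/dev/null && python3 guard.py 2 14
```

```text
F [ 0.5 -0.1  8.4] p [457.9  86.9 111. ]
F [2.2 0.1 7.6] p [456.6  87.  107.3]
F [2.6 0.  3.8] p [455.3  87.  102.5]
```

```bash

python3 -m crank '[{"dx":0.001,"dy":0,"dz":0.003,"ax":0,"ay":0,"az":0,"grip":0},{"dx":0.001,"dy":0,"dz":0.006,"ax":0,"ay":0,"az":0,"grip":0},{"dx":0.001,"dy":0,"dz":0.009,"ax":0,"ay":0,"az":0,"grip":0},{"dx":0.002,"dy":0,"dz":0.011,"ax":0,"ay":0,"az":0,"grip":0},{"dx":0.002,"dy":0,"dz":0.013,"ax":0,"ay":0,"az":0,"grip":0}]' >/dev/null ; python3 guard.py 2 14
python3 -m crank '[{"dx":0,"dy":0,"dz":-0.015,"ax":0,"ay":0,"az":0,"grip":0},{"dx":0,"dy":0,"dz":-0.03,"ax":0,"ay":0,"az":0,"grip":0},{"dx":0,"dy":0,"dz":-0.045,"ax":0,"ay":0,"az":0,"grip":0},{"dx":0,"dy":0,"dz":-0.06,"ax":0,"ay":0,"az":0,"grip":0},{"dx":0,"dy":0,"dz":-0.08,"ax":0,"ay":0,"az":0,"grip":0}]' >/dev/null ; python3 guard.py 2 10 &&
python3 -m crank '[{"dx":0,"dy":0,"dz":-0.04,"ax":0,"ay":0,"az":0,"grip":0},{"dx":0,"dy":0,"dz":-0.08,"ax":0,"ay":0,"az":0,"grip":0},{"dx":0,"dy":0,"dz":-0.12,"ax":0,"ay":0,"az":0,"grip":0},{"dx":0,"dy":0,"dz":-0.16,"ax":0,"ay":0,"az":0,"grip":0},{"dx":0,"dy":0,"dz":-0.2,"ax":0,"ay":0,"az":0,"grip":0}]' >/dev/null && python3 guard.py 2 10 &&
python3 -m crank '[{"dx":0,"dy":0,"dz":-0.08,"ax":0,"ay":0,"az":0,"grip":0},{"dx":0,"dy":0,"dz":-0.16,"ax":0,"ay":0,"az":0,"grip":0},{"dx":0.05,"dy":0,"dz":-0.24,"ax":0,"ay":0,"az":0,"grip":0},{"dx":0.15,"dy":0,"dz":-0.28,"ax":0,"ay":0,"az":0,"grip":0},{"dx":0.22,"dy":0,"dz":-0.28,"ax":0,"ay":0,"az":0,"grip":0}]'
python3 - <<'E'
from plant import env
from h import *
for n in("top","wrist"):
    c=env.get_calibration(n);p,d=env.grab_frame(n);P=pts(c,d);z=P[...,2]
    cv2.imwrite(f"pics/{n}8.png",p[...,::-1])
    a=(abs(P[...,1]-86)<26)&(d>0)
    b=P[a&(P[...,0]<500)&(P[...,0]>455)&(z>150)&(z<200)];print(n,"bar",len(b), b.mean(0) if len(b) else "",b.max(0) if len(b) else "")
    b=P[a&(P[...,0]>635)&(P[...,0]<665)&(z>45)&(z<75)];print("pad",len(b),np.median(b,0) if len(b) else "")
s=p
c=env.get_calibration("scene");p,d=env.grab_frame("scene");P=pts(c,d)
crop(p[...,::-1],230,170,380,320,4,"pics/s8.png")
E
```

```text
F [-1.9 -0.8 17.6] p [454.5  87.1  99.5]
F [4.7 0.3 7.1] p [454.5  87.1 122.7]
F [-0.4 -0.   0.8] p [453.4  87.  183. ]
time: 27.38
eef_pos: [386.8, 88.7, 269.2]
tcp_rot: [0.001, 0.013, 1.0, 0.0]
wrist_force: [0.2, -0.1, -0.7]
opening: 0.2
finger_force: 0.0
top bar 0  
pad 119 [652.8152706   79.56339704  64.60901914]
wrist bar 0  
pad 0
```

View pics/s8.png

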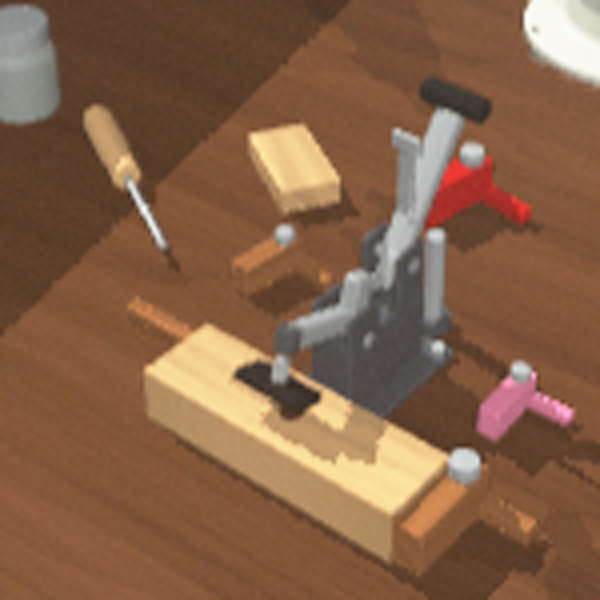

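The scene crop shows the pliers fully open, with the bar at (455,98) and the lever up at (405,165). The board is along the fence against the stop at (440,520), and the plug just shows under the pad at (293,410). One numeric check, then I hand in.

```bash
python3 - <<'E'
from plant import env
from h import *
c=env.get_calibration("scene");p,d=env.grab_frame("scene");P=pts(c,d);z=P[...,2]
b=P[(abs(P[...,1]-86)<26)&(P[...,0]<495)&(P[...,0]>450)&(z>150)&(z<200)];print("bar",len(b),b.mean(0).round(1),b.max(0).round(1))
u0,v0=230+293/4,170+410/4;v0,u0=int(v0),int(u0)
print("plug",P[v0-1:v0+2,u0-2:u0+3].round(1)[...,:].reshape(-1,3).tolist())
s=P[(abs(P[...,0]-650)<25)&(P[...,1]>125)&(P[...,1]<180)&(z>35)&(z<46)];print("board top",np.median(s[:,2]))
c=env.get_calibration("top");p,d=env.grab_frame("top");P=pts(c,d);z=P[...,2]
for y0 in(10,30,50,120,140,160):
    s=P[(abs(P[...,1]-y0)<4)&(z>34)&(z<46)&(P[...,0]>600)&(P[...,0]<710)]
    if len(s):print(y0,(s[:,0].min()+s[:,0].max())/2-w(113,y0-85)[0])
o=env.get_obs();print(o["time"])
E
```

```text
bar 191 [480.9  89.  179.3] [494.6 110.9 193.3]
plug [[667.4, 100.2, 64.2], [666.3, 102.4, 64.6], [666.0, 105.3, 66.0], [664.6, 107.3, 66.1], [660.3, 106.8, 62.7], [650.1, 85.4, 39.8], [650.4, 89.0, 42.0], [665.3, 104.7, 61.9], [665.5, 108.0, 64.0], [644.8, 94.0, 40.7], [654.2, 88.8, 41.3], [652.5, 90.6, 41.1], [651.9, 93.4, 42.3], [650.4, 95.3, 42.2], [647.3, 96.0, 40.3]]
board top 41.27208553286431
10 -0.8338637079076534
30 -0.40801782082689897
50 -0.09304020342506192
120 8.062599305515846
140 4.74324953742007
160 0.5311422547006259
27.6333
```

```bash
python3 -c "
from plant import env
print(env.hand_in())"
```

```text
the job is handed in; nothing more can be done
None
```

The job is handed in at about 28 s, with no verdict shown: the board is against the stop, the plug measured flush, the pliers sprung fully open after the release press, and no bystander was touched. Forces stayed moderate except one brief peak on first touching the bar, where the wrist read about 31 N in total against the 30 N limit; nothing reported a failure.

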